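# Fetch the check weight from behind the cherry preserves

## Robot

A 6-joint arm with a two-finger parallel gripper is mounted at the origin on the work surface. World frame = base frame: x ahead of the robot, y to its left, z up, the work surface at z = 0. Lengths are in m, angles in degrees, forces in N, time in s.
With the tool pointing down it reaches from about 0.3 to 0.75 m from the base axis. Payload 8.5 kg.
Tool frame: the origin (TCP) lies midway between the tips of the shut fingers; the grasp point (between the pads) lies 19 mm behind it; z points along the fingers, y is the line along which they close (so a half turn about z gives the same grasp; the last joint's range is limited). The gripper opens to 85 mm and grips with 20 to 120 N. Pads are 22 mm wide; open, the fingers measure 114 mm over their backs; the gripper's body (76 mm by 85 mm) begins 54 mm behind the grasp point. The pads swing forward as they close: fully open they stand 13 mm farther back than shut.
Start: joints at [63.524, 21.807, 74.336, -0, 83.858, -12.336], TCP at [0.134, 0.533, 0.231] pointing down, gripper open.
Joint ranges: [-178.18, 178.18], [-50.72, 133.34], [12.68, 142.11], [-81.47, 261.47], [9.98, 163.14], [-165.26, 165.26]. Speed limits (degrees/s): [136.94, 136.94, 180, 180, 180, 180].

## Interface

Orientations are given as a 3x3 rotation matrix whose columns are the frame's x, y, z axes.
In Python, from rig import env, get_image, close_job gives the robot as it stands.
- The arm moves only by the tool step_arm, never from a script. Its argument "targets" is a list of rows, each a list of 2 entries, a list of its own where there are three numbers: the shift along the tool's x, y, z as a fraction of full scale, then the turn, a rotation vector about the tool's x, y, z as a fraction of full scale. In form: [[[x, y, z], [wx, wy, wz]], ...]. A call has 1 to 10 rows; each row is the pose to reach, as a shift and turn from the pose commanded when the call began, along the tool's axes at that moment; what a row does not reach only later rows make up. Full scale, the value 1, is 0.3 m for a shift and 45 degrees for a turn. A row lasts 1/12 s, in which the tool goes at most 41.7 mm and 7.16 degrees, less where a joint would pass 70% of its speed; a pose out of reach is approached as far as the arm can. A call with a number of a shift or a turn outside -1 to 1 is refused whole. A call with a gripper value outside its range is refused whole. "jaw" is the finger opening in mm, from 0 to 85.4, set as the call begins (left out, the last holds). The fingers move at their own pace and stop on an object; "grip_force" is the grip in N (left out, the last holds). Time passes only in rows, so rows that repeat a pose let the fingers close. It gives the time, the measured TCP pose, the force, the opening and the grip force at its end, in the units of the state.
- env.observe(): the state, without advancing time (a new reading comes with each control period).
- get_image(name): name is "scene" or "side" or "wrist"; returns a dict with "img" (420x560x3 uint8, red, green, blue), "z_map" (420x560 float32, m along the optical axis (not along the pixel's ray), 0 where there is no reading), "intrinsics" (3x3 intrinsics, pixels), "rvec" (rotation vector, rad) and "tvec" (3), from world to camera coordinates, as OpenCV has them. Camera axes: x right, y down, z forward; pixel columns grow to the right and rows downward; lengths in m; the calibration is good to about 2 mm. The wrist camera is an equidistant fisheye: a pixel r from the principal point sees the ray r / f radians off the axis. A picture is of the moment at which its call begins.
- close_job(): hands the job in; it is judged then, once.
The state is a dict: "time_s": time; "q": joint angles; "qvel": joint speeds; "joint_efforts": joint torques, N m; "position": TCP position; "tool_rot": TCP orientation; "ft_force": force on the tool from outside, world axes, zero at the start; "wrist_torque": the same for the moment, N m; "grip_width": finger opening in m; "gripper_force": force on a finger pad.
Only numpy, scipy, OpenCV 4.12 (cv2) and the standard library are available. Lean on these libraries where they do the work, as an engineer would, in place of code of your own. Each camera call takes 0.05 s, during which the arm holds its last target. There are 200 camera calls.

## Task

The packing scale is due for its check, but the steel check weight stands at the back of the plywood stock tray, behind the jar, the bottle and the square tin. First move all three of those onto the black rubber mat at the side, leaving the weight alone until they all stand there; then, with the three still on the mat, stand the weight in the marked circle at the middle of the scale's pan; last, put the jar, the bottle and the tin back in the tray, each on the very spot where it stood at the start. Keep everything upright, set it down rather than dropping it, and do not disturb the gift box, the punnet and the glove box.

Things in the scene. Friction and masses are not known exactly. Their poses are not given: they have to be found in the camera images.
- jar: Closed round preserve jar, dark red with a paper label band and a plain steel lid; 58 mm diameter over its whole height, 120 mm tall (lid from 98 mm up), about 0.38 kg. The widest of the three; no neck. Origin at the centre of its underside, z up. Stands on one of the three felt discs of the tray.
- bottle: Amber glass syrup bottle with a paper label and a white cylindrical cap: body 48 mm diameter up to 72 mm, sloping shoulder to 96 mm, cap 28 mm diameter from 96 to 128 mm (its top). About 0.32 kg. It can be carried by the cap. Origin at the centre of its underside, z up. Stands on one of the three felt discs of the tray.
- tin: Square gold-coloured tea tin, 50 x 50 mm and straight-sided up to 114 mm, with a 46 x 46 mm lid up to 120 mm; about 0.3 kg. Origin at the centre of its underside; its x and y axes are square to its sides. Stands on one of the three felt discs, turned up to 0.15 rad from the tray.
- weight: Polished steel check weight: cylinder 38 mm diameter, 47 mm tall, then a 16 mm neck (47 to 55 mm) and a 24 mm knob (55 to 67 mm). About 0.5 kg. Origin at the centre of its underside, z up. Starts on the floor of the tray's back (+x) part, 54 to 58 mm behind the line of the felt discs, crowded by the taller stock in front.
- tray: Fixed open plywood tray, 170 (x) by 290 mm (y); walls 24 mm high, 6 mm thick; floor's upper face 6 mm above the table. Origin: centre of its underside; +x is its back, away from the robot; turned up to 0.2 rad. Three flat dark green felt discs, 72 mm, mark the stock places at local x = -30 mm, y = -92, 0, +92 mm; jar, bottle and tin start exactly on their centres, in any order.
- mat: Fixed black rubber mat, the side area: 280 mm (x, away from the robot) by 120 mm (y), 3 mm thick, lying on the table to the left or the right of the tray. Origin at the centre of its underside; turned up to 0.15 rad.
- pan (a point): Centre of the upper face of the scale's round steel pan (128 mm diameter, 50 mm above the table, does not sink), with a dark ring line of 60 mm diameter around it. The white scale, 190 (x) by 150 mm (y), housing 40 mm high, is fixed on the table on the other side of the tray from the mat; the pan centre is 25 mm behind the housing's centre.
- giftbox: Bystander beyond the tray: pink and gold gift box with cherries in compartments, 150 mm (x) x 200 mm (y), 60 mm high. Origin at the centre of its underside. Leave alone.
- punnet: Bystander beyond the tray: clear eight-sided plastic punnet of cherries, 125 mm across, 35 mm high (fruit and stems up to about 75 mm). Origin at the centre of its underside. Leave alone.
- dispenser: Bystander beyond the mat or scale on the left: white box of blue gloves, 90 mm (x) x 150 mm (y) x 56 mm high. Origin at the centre of its underside. Leave alone.

How it is judged (in metres and radians):
On the way, in this order (a step that is already met when the one before it is completed fails the run):
1. jar, bottle and tin all stand upright on the mat, released and still, the weight not yet moved (within 15 mm of its start) (x of jar in the frame of mat between -0.14 and 0.14 m and y of jar in the frame of mat between -0.06 and 0.06 m and z of each of jar, bottle, tin in the frame of mat below 0.008 m and angle between each of jar, bottle, tin's own z axis and vertical below 0.1 rad and linear speed of each of jar, bottle, tin below 0.02 m/s and contact force between the fingers and jar below 0.1 N and x of bottle in the frame of mat between -0.14 and 0.14 m and y of bottle in the frame of mat between -0.06 and 0.06 m and contact force between the fingers and bottle below 0.1 N and x of tin in the frame of mat between -0.14 and 0.14 m and y of tin in the frame of mat between -0.06 and 0.06 m and contact force between the fingers and tin below 0.1 N and distance of weight from where it was at the start of the episode below 0.015 m), for 0.2 s.
2. the weight stands on the pan within 15 mm of its centre, upright, released and still, while jar, bottle and tin still stand on the mat (distance between weight and pan below 0.015 m and angle between each of weight, jar, bottle, tin's own z axis and vertical below 0.1 rad and linear speed of each of weight, jar, bottle, tin below 0.02 m/s and contact force between the fingers and weight below 0.1 N and x of jar in the frame of mat between -0.14 and 0.14 m and y of jar in the frame of mat between -0.06 and 0.06 m and z of each of jar, bottle, tin in the frame of mat below 0.008 m and contact force between the fingers and jar below 0.1 N and x of bottle in the frame of mat between -0.14 and 0.14 m and y of bottle in the frame of mat between -0.06 and 0.06 m and contact force between the fingers and bottle below 0.1 N and x of tin in the frame of mat between -0.14 and 0.14 m and y of tin in the frame of mat between -0.06 and 0.06 m and contact force between the fingers and tin below 0.1 N), for 0.2 s.
At the end, for the whole second after the job is handed in: The weight stands upright on the pan within 15 mm of its centre, and jar, bottle and tin each stand upright in the tray within 15 mm of where they stood at the start; all four released and at rest (distance between weight and pan below 0.015 m and angle between each of weight, jar, bottle, tin's own z axis and vertical below 0.1 rad and linear speed of each of weight, jar, bottle, tin below 0.02 m/s and contact force between the fingers and weight below 0.1 N and distance of each of jar, bottle, tin from where it was at the start of the episode below 0.015 m and contact force between the fingers and jar below 0.1 N and contact force between the fingers and bottle below 0.1 N and contact force between the fingers and tin below 0.1 N); the robot touches nothing.
It fails at once if the jar, the bottle, the tin or the weight is tipped more than 0.6 rad (angle between any of jar, bottle, tin, weight's own z axis and vertical above 0.6 rad).
It fails at once if the jar, the bottle, the tin or the weight is dropped or thrown (faster than 0.4 m/s with no finger on it, a fall of about 8 mm) ((linear speed of jar above 0.4 m/s and contact force between the fingers and jar below 0.01 N) or (linear speed of bottle above 0.4 m/s and contact force between the fingers and bottle below 0.01 N) or (linear speed of tin above 0.4 m/s and contact force between the fingers and tin below 0.01 N) or (linear speed of weight above 0.4 m/s and contact force between the fingers and weight below 0.01 N)).
It fails at once if the gift box, the punnet or the glove box is pushed more than 30 mm from its place (distance of any of giftbox, punnet, dispenser from where it was at the start of the episode above 0.03 m).
It also fails if it takes over 144 s, if anything falls off the work surface, if the arm or the gripper's body presses on something with over 40 N, if the wrist force passes 120 N, or if a joint passes its speed limit or range.

## Working session

There is one attempt and no reset: what is moved stays moved. The work goes in short steps, Python scripts to look and compute and a tool call to move; the robot and the scene stay as the last step left them, time stands still between calls to the robot, and variables do not carry over. Pictures are saved under pics/ and viewed, at most 14 in all, crops included, and the job is handed in when it is done.

Besides the shell and the picture viewer there is one more tool, called after "Call:" as name(argument=value, ...), one argument or row to a line, values as JSON. step_arm: Moves the arm, as the interface text tells. Its arguments: {"type":"object","properties":{"targets":{"type":"array","items":{"type":"array"}},"jaw":{"type":"number"},"grip_force":{"type":"number"}},"required":["targets"]}

```bash
mkdir -p pics; ls; python3 - <<'E'
from rig import env,get_image
import cv2,numpy as np
for n in ["scene","side"]:
    d=get_image(n); cv2.imwrite(f"pics/{n}0.png",d["img"][:,:,::-1]); np.savez(f"{n}0.npz",**d)
    print(n,d["intrinsics"].tolist(),d["rvec"],d["tvec"])
s=env.observe(); print({k:np.round(v,3).tolist() for k,v in s.items()})
E
```

```text
pics
scene [[516.1663176724834, 0.0, 272.5062711313234], [0.0, 516.1663176724834, 216.3238417081129], [0.0, 0.0, 1.0]] [ 2.12209114  1.0491524  -0.45063439] [-0.37125137 -0.27121529  1.61937515]
side [[433.0342261713703, 0.0, 277.29817602864637], [0.0, 433.0342261713703, 208.4352019416674], [0.0, 0.0, 1.0]] [ 2.05453996 -0.85518614  0.45797232] [-0.41372047  0.30928641  0.71967996]
{'time_s': 0.1, 'q': [63.523, 21.838, 74.379, -0.001, 83.859, -12.336], 'qvel': [-0.027, -0.036, -0.155, -0.071, 0.026, -0.094], 'joint_efforts': [0.004, -44.922, -23.166, -0.0, 0.004, 0.0], 'position': [0.134, 0.533, 0.231], 'tool_rot': [[-0.97, 0.244, -0.001], [0.244, 0.97, -0.001], [0.0, -0.001, -1.0]], 'ft_force': [-0.339, 0.033, -0.388], 'wrist_torque': [-0.01, 0.01, 0.048], 'gripper_force': 0.0, 'grip_width': 0.086}
```

View pics/scene0.png

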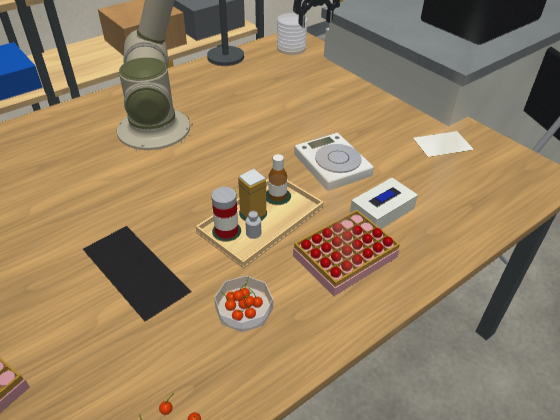

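View pics/side0.png

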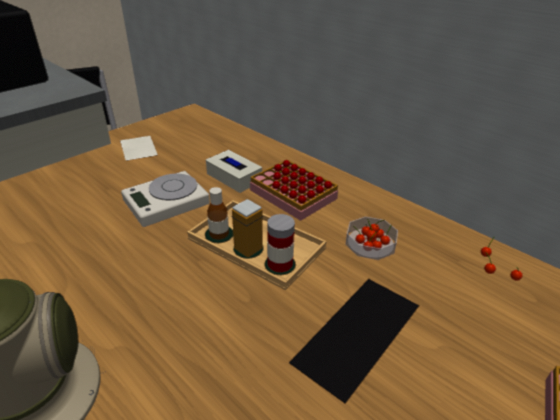

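The mat is on the robot's right (scene about 137,272) and the scale on the left (337,158). The tray holds the jar (225,213, next to the mat), the tin (252,195, middle) and the bottle (278,180, left). The weight is behind, at (253,225). Next I'll measure them from both depth maps.

```bash
cat > meas.py <<'E'
import numpy as np,cv2
from scipy.optimize import least_squares
def cloud(d):
    K=d["intrinsics"];R=cv2.Rodrigues(d["rvec"])[0];z=d["z_map"];v,u=np.indices(z.shape)
    P=np.stack([(u-K[0,2])/K[0,0]*z,(v-K[1,2])/K[1,1]*z,z],-1)
    W=(P-d["tvec"].ravel())@R; W[z<=0]=np.nan
    return W
def circ(p,r):
    # silhouette-free: visible side points lie on circle of radius r
    f=lambda c:np.hypot(*(p-c).T)-r
    return least_squares(f,p.mean(0),loss="soft_l1",f_scale=.002).x
E
python3 - <<'E'
from meas import *
for n in ["scene","side"]:
    d=np.load(n+"0.npz");W=cloud(d);img=d["img"].astype(int);P=W.reshape(-1,3);C=img.reshape(-1,3)
    ok=np.isfinite(P[:,0])&(P[:,0]>.2)&(P[:,0]<.95)&(abs(P[:,1])<.6);P=P[ok];C=C[ok]
    print(n,"table z",np.median(P[(P[:,2]<.02)][:,2]))
    m=(C.max(1)<45)&(abs(P[:,2])<.012)&(P[:,1]<0.02)
    q=P[m][:,:2].astype(np.float32);lab=q[np.hypot(*(q-np.median(q,0)).T)<.17]
    print(" mat",cv2.minAreaRect(lab),len(lab),np.median(P[m][:,2]))
    pp=P[(abs(P[:,2]-.05)<.004)&(C.ptp(1)<30 if hasattr(C,'ptp') else np.ptp(C,axis=1)<30)&(P[:,1]>.05)&(P[:,0]<.75)]
    print(" z50 pts",len(pp),cv2.minEnclosingCircle(pp[:,:2].astype(np.float32)) if len(pp) else 0,np.median(pp,0))
    t=P[(P[:,2]>.065)&(P[:,2]<.14)&(P[:,0]<.7)]
    # clusters on grid
    g=np.zeros((500,800),np.uint8);ix=(t[:,:2]/.0015).astype(int)+[0,400]
    g[ix[:,0],ix[:,1]]=1;g=cv2.dilate(g,np.ones((3,3)));k,L=cv2.connectedComponents(g)
    for i in range(1,k):
        s=t[L[ix[:,0],ix[:,1]]==i]
        if len(s)>15: print(" cl",len(s),s.min(0).round(4),s.max(0).round(4),"top centre",np.median(s[s[:,2]>s[:,2].max()-.004],0).round(4))
E
```

```text
scene table z 0.002525746990296522
 mat ((0.49312832951545715, -0.31169140338897705), (0.2803274691104889, 0.11855391412973404), 4.334193229675293) 4628 0.005747828394112954
 z50 pts 1927 ((0.567119300365448, 0.265270859003067), 0.20001167058944702) [0.6642154  0.29419323 0.05196656]
 cl 420 [0.4752 0.0798 0.0651] [0.519  0.1234 0.1397] top centre [0.4937 0.107  0.1374]
 cl 772 [ 0.4793 -0.0121  0.0651] [0.5358 0.0419 0.1343] top centre [0.5051 0.0143 0.1309]
 cl 802 [ 0.4913 -0.1058  0.0654] [ 0.5527 -0.0475  0.1331] top centre [ 0.5225 -0.0761  0.1301]
 cl 74 [ 0.555  -0.0407  0.0662] [ 0.5819 -0.0167  0.0804] top centre [ 0.5716 -0.0295  0.0779]
side table z -0.0009905543013347027
 mat ((0.4923241138458252, -0.31311091780662537), (0.27955546975135803, 0.11836082488298416), 4.261366844177246) 7276 0.0018595723667553048
 z50 pts 1696 ((0.6016170978546143, 0.22820761799812317), 0.1899738311767578) [0.53673392 0.29502178 0.04865941]
 cl 483 [0.4682 0.0802 0.0651] [0.5126 0.1214 0.1352] top centre [0.4918 0.1045 0.1324]
 cl 905 [ 0.4802 -0.0135  0.065 ] [0.532  0.0389 0.1268] top centre [0.5054 0.0119 0.1246]
 cl 940 [ 0.4896 -0.1069  0.0651] [ 0.5485 -0.0488  0.1275] top centre [ 0.5199 -0.0769  0.1248]
```

```bash
python3 - <<'E'
from meas import *
A={}
for n,b in [("scene",.0027),("side",-.001)]:
    d=np.load(n+"0.npz");W=cloud(d)-[0,0,b];P=W.reshape(-1,3);C=d["img"].astype(int).reshape(-1,3)
    near=lambda c,r:np.hypot(P[:,0]-c[0],P[:,1]-c[1])<r
    z=P[:,2];o={}
    o["jar"]=circ(P[near((.521,-.0765),.04)&(z>.04)&(z<.122)][:,:2],.029)
    o["jartop"]=cv2.minEnclosingCircle(P[near((.521,-.0765),.04)&(z>.1235)][:,:2].astype(np.float32))
    o["bottle"]=circ(P[near((.493,.105),.04)&(z>.035)&(z<.074)][:,:2],.024)
    o["cap"]=circ(P[near((.493,.105),.025)&(z>.105)&(z<.13)][:,:2],.014)
    q=P[near((.505,.013),.045)&(z>.121)][:,:2].astype(np.float32);o["tin"]=cv2.minAreaRect(q)
    q=P[near((.505,.013),.045)&(z>.035)][:,:2].astype(np.float32);o["tinall"]=cv2.minAreaRect(q)
    w=near((.5716,-.0295),.03)
    o["knob"]=circ(P[w&(z>.062)&(z<.072)][:,:2],.012) if (w&(z>.062)&(z<.072)).sum()>5 else 0
    o["wbody"]=circ(P[w&(z>.025)&(z<.052)][:,:2],.019) if (w&(z>.025)&(z<.052)).sum()>5 else 0
    m=(z>.046)&(z<.054)&(P[:,1]>.15)&(P[:,0]<.72)&near((.54,.295),.1)
    o["pan"]=(m.sum(),cv2.minEnclosingCircle(P[m][:,:2].astype(np.float32)),P[m].mean(0).round(4))
    h=(z>.036)&(z<.0435)&near((.52,.295),.16)&(P[:,1]>.17)
    o["house"]=(h.sum(),cv2.minAreaRect(P[h][:,:2].astype(np.float32)))
    for k,v in o.items(): print(n,k,v)
E
```

```text
scene jar [ 0.51981479 -0.07523381]
scene jartop ((0.5204027891159058, -0.07770068198442459), 0.030607957392930984)
scene bottle [0.49188743 0.10629481]
scene cap [0.49165998 0.10683365]
scene tin ((0.507533609867096, 0.01351766474545002), (0.0483260452747345, 0.0496031679213047), 88.52393341064453)
scene tinall ((0.5068163275718689, 0.01428932510316372), (0.056465454399585724, 0.05365123972296715), 1.9117766618728638)
scene knob [ 0.56596207 -0.02765284]
scene wbody [ 0.5670266  -0.02677449]
scene pan (np.int64(988), ((0.5031854510307312, 0.3095048666000366), 0.06659422069787979), array([0.5065, 0.3078, 0.0502]))
scene house (np.int64(994), ((0.5266462564468384, 0.3040600121021271), (0.15130563080310822, 0.29074007272720337), 79.24530792236328))
side jar [ 0.52122601 -0.0761564 ]
side jartop ((0.5205807089805603, -0.07690504938364029), 0.029654158279299736)
side bottle [0.4930482  0.10544972]
side cap [0.49328352 0.10561974]
side tin ((0.5068680644035339, 0.014178305864334106), (0.04851130396127701, 0.04971664771437645), 4.796182632446289)
side tinall ((0.5061028599739075, 0.013585519976913929), (0.051832132041454315, 0.054073516279459), 0.012598426081240177)
side knob 0
side wbody 0
side pan (np.int64(984), ((0.505464494228363, 0.3098791539669037), 0.0669637992978096), array([0.5016, 0.3051, 0.0495]))
side house (np.int64(1246), ((0.5266407132148743, 0.3047325611114502), (0.15463855862617493, 0.2873832583427429), 81.19039154052734))
```

```bash
cat > go.py <<'E'
import sys,numpy as np
from scipy.spatial.transform import Rotation as R
from rig import env
def T(yaw): # tool y at angle yaw, pointing down
    c,s=np.cos(np.radians(yaw)),np.sin(np.radians(yaw)); return np.array([[-s,c,0],[c,s,0],[0,0,-1.]])
def show():
    s=env.observe();print("t",round(s["time_s"],2),"pos",np.round(s["position"],4),"y-ang",np.degrees(np.arctan2(s["tool_rot"][1][1],s["tool_rot"][0][1])).round(2),"q",np.round(s["q"],1),"w",round(s["grip_width"],4),"gf",round(s["gripper_force"],1),"ft",np.round(s["ft_force"],1));return s
if __name__=="__main__":
    s=show();M=np.array(s["tool_rot"]);p=np.array(s["position"])
    for a in sys.argv[1:]:
        x,y,z,yaw=map(float,a.split(","));N=T(yaw)
        print(a,"shift",np.round(M.T@([x,y,z]-p)/.3,3),"turn",np.round(np.degrees(R.from_matrix(M.T@N).as_rotvec())/45,3));p=np.array([x,y,z]);M=N
E
```

Call:
step_arm(
  targets=[
    [[-0.888, -0.853, 0], [0, 0, 1]],
    [[-0.888, -0.853, 0], [0, 0, 1]],
    [[-0.888, -0.853, 0], [0, 0, 1]],
    [[-0.888, -0.853, 0], [0, 0, 1]],
    [[-0.888, -0.853, 0], [0, 0, 1]],
    [[-0.888, -0.853, 0], [0, 0, 1]],
    [[-0.888, -0.853, 0], [0, 0, 1]],
    [[-0.888, -0.853, 0], [0, 0, 1]],
    [[-0.888, -0.853, 0], [0, 0, 1]],
    [[-0.888, -0.853, 0], [0, 0, 1]],
  ],
  jaw=85,
  grip_force=45,
)

```text
time_s: 0.93
position: [0.333, 0.2159, 0.2312]
tool_rot: [[-0.507, 0.862, 0.001], [0.862, 0.507, -0.001], [-0.001, -0.0, -1.0]]
ft_force: [0.5, 0.5, -0.4]
grip_width: 0.0852
gripper_force: 0.0
```

```bash
python3 go.py 0.5205,-0.0762,0.2,8.7
```

```text
t 0.93 pos [0.333  0.2159 0.2312] y-ang 30.48 q [ 15.8   6.2  96.1  -0.1  77.7 -14.7] w 0.0852 gf 0.0 ft [ 0.5  0.5 -0.4]
0.5205,-0.0762,0.2,8.7 shift [-1.156  0.045  0.106] turn [0.    0.002 0.484]
```

Call:
step_arm(
  targets=[
    [[-1.0, 0.04, 0.0], [0, 0, 0.484]],
    [[-1.0, 0.04, 0.0], [0, 0, 0.484]],
    [[-1.0, 0.04, 0.0], [0, 0, 0.484]],
    [[-1.0, 0.04, 0.0], [0, 0, 0.484]],
    [[-1.0, 0.04, 0.0], [0, 0, 0.484]],
    [[-1.0, 0.04, 0.0], [0, 0, 0.484]],
    [[-1.0, 0.04, 0.0], [0, 0, 0.484]],
    [[-1.0, 0.04, 0.0], [0, 0, 0.484]],
    [[-1.0, 0.04, 0.0], [0, 0, 0.484]],
    [[-1.0, 0.04, 0.0], [0, 0, 0.484]],
  ],
)

```text
time_s: 1.77
position: [0.494, -0.0309, 0.2308]
tool_rot: [[-0.157, 0.988, -0.001], [0.988, 0.157, 0.001], [0.001, -0.001, -1.0]]
ft_force: [-0.1, 0.2, 0.4]
grip_width: 0.0851
gripper_force: 0.0
```

```bash
python3 - <<'E'
from rig import get_image
import cv2,numpy as np
d=get_image("wrist");cv2.imwrite("pics/w0.png",d["img"][:,:,::-1]);np.savez("w0.npz",**d);print(d["intrinsics"],d["rvec"],d["tvec"])
E
python3 go.py 0.5205,-0.0762,0.2,8.7 0.5205,-0.0762,0.083,8.7
```

```text
[[325.1922621    0.         274.6462559 ]
 [  0.         325.1922621  212.42450207]
 [  0.           0.           1.        ]] [-2.80213118 -0.22242375 -0.03497856] [-0.48352961 -0.14415536  0.34521813]
t 1.82 pos [ 0.4937 -0.0303  0.2311] y-ang 9.11 q [-17.3  16.3  82.8   0.   81.  -26.4] w 0.0847 gf 0.0 ft [ 0.  -1.  -0.8]
0.5205,-0.0762,0.2,8.7 shift [-0.165  0.064  0.104] turn [-0.001 -0.001  0.009]
0.5205,-0.0762,0.083,8.7 shift [0.   0.   0.39] turn [0. 0. 0.]
```

View pics/w0.png

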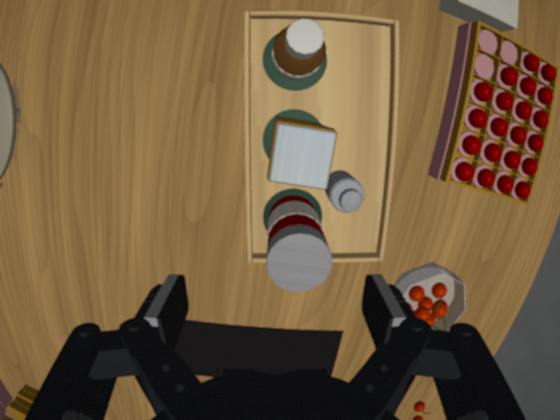

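The wrist view shows the bottle (300,40), tin (303,155, turned about 4° clockwise from the tray), jar (298,260) and weight knob (347,197). Next I'll refine the positions with the wrist depth and move above the jar.

```bash
cat >> meas.py <<'E'
def fcloud(d):
    K=d["intrinsics"];R=cv2.Rodrigues(d["rvec"])[0];z=d["z_map"];v,u=np.indices(z.shape)
    a=(u-K[0,2])/K[0,0];b=(v-K[1,2])/K[1,1];t=np.hypot(a,b)+1e-9;k=np.tan(t)/t
    W=(np.stack([a*k*z,b*k*z,z],-1)-d["tvec"].ravel())@R; W[z<=0]=np.nan
    return W
E
python3 - <<'E'
from meas import *
d=np.load("w0.npz");P=fcloud(d).reshape(-1,3);z=P[:,2]
print("table",np.nanmedian(z[(abs(z)<.02)&(P[:,0]<.38)]))
near=lambda c,r:np.hypot(P[:,0]-c[0],P[:,1]-c[1])<r
f=lambda m:P[m][:,:2].astype(np.float32)
for n,c,lo,hi in [("jar",(.5205,-.0762),.120,.14),("cap",(.4927,.1058),.128,.14),("knob",(.567,-.0275),.068,.078)]:
    m=near(c,.036)&(z>lo)&(z<hi);print(n,m.sum(),np.median(z[m]),cv2.minEnclosingCircle(f(m)))
m=near((.5065,.014),.045)&(z>.12);print("tin",np.median(z[m]),cv2.minAreaRect(f(m)))
E
```

```text
table -0.0008010057703037
jar 3108 0.1250208821741057 ((0.5229334235191345, -0.07434885948896408), 0.029100175946950912)
cap 1058 0.1330277401938416 ((0.49450522661209106, 0.1069781631231308), 0.014042465947568417)
knob 436 0.07180832433272062 ((0.5602566003799438, -0.03564106673002243), 0.025497112423181534)
tin 0.30960271639071524 ((0.5078756213188171, 0.008265115320682526), (0.07382949441671371, 0.06324497610330582), 0.12424185127019882)
```

Call:
step_arm(
  targets=[
    [[-0.165, 0.064, 0.1], [0, 0, 0.009]],
    [[-0.165, 0.064, 0.1], [0, 0, 0.009]],
    [[-0.165, 0.064, 0.1], [0, 0, 0.009]],
    [[-0.165, 0.064, 0.1], [0, 0, 0.009]],
  ],
)

```text
time_s: 2.15
position: [0.5206, -0.076, 0.2011]
tool_rot: [[-0.151, 0.988, -0.001], [0.988, 0.151, 0.001], [0.001, -0.001, -1.0]]
ft_force: [-0.1, 0.2, 0.8]
grip_width: 0.0846
gripper_force: 0.0
```

```bash
python3 go.py 0.5205,-0.0762,0.083,8.7
```

```text
t 2.15 pos [ 0.5206 -0.076   0.2011] y-ang 8.71 q [-21.2  20.9  81.1   0.   78.1 -29.9] w 0.0846 gf 0.0 ft [-0.1  0.2  0.8]
0.5205,-0.0762,0.083,8.7 shift [-0.001  0.     0.394] turn [-0.001 -0.001  0.   ]
```

Call:
step_arm(
  targets=[
    [[0.002, 0.003, 0.12], [0, 0, 0]],
    [[0.002, 0.003, 0.22], [0, 0, 0]],
    [[0.002, 0.003, 0.3], [0, 0, 0]],
    [[0.002, 0.003, 0.36], [0, 0, 0]],
    [[0.002, 0.003, 0.394], [0, 0, 0]],
    [[0.002, 0.003, 0.394], [0, 0, 0]],
  ],
)

```text
time_s: 2.65
position: [0.5206, -0.0744, 0.0822]
tool_rot: [[-0.153, 0.988, -0.003], [0.988, 0.153, 0.001], [0.002, -0.003, -1.0]]
ft_force: [0.1, 0.8, -0.1]
grip_width: 0.0852
gripper_force: 0.0
```

Call:
step_arm(
  targets=[
    [[0, 0, 0], [0, 0, 0]],
    [[0, 0, 0], [0, 0, 0]],
    [[0, 0, 0], [0, 0, 0]],
    [[0, 0, 0], [0, 0, 0]],
    [[0, 0, 0], [0, 0, 0]],
    [[0, 0, 0], [0, 0, 0]],
    [[0, 0, 0], [0, 0, 0]],
    [[0, 0, 0], [0, 0, 0]],
  ],
  jaw=45,
  grip_force=45,
)

```text
time_s: 3.32
position: [0.5224, -0.0761, 0.0849]
tool_rot: [[-0.151, 0.988, 0.002], [0.988, 0.151, -0.001], [-0.001, 0.002, -1.0]]
ft_force: [-0.9, 1.7, 4.4]
grip_width: 0.0572
gripper_force: 47.6
```

```bash
python3 go.py 0.5205,-0.0762,0.153,8.7 0.587,-0.3054,0.153,4.3
```

```text
t 3.32 pos [ 0.5224 -0.0761  0.0849] y-ang 8.7 q [-21.2  28.5  90.3   0.   61.  -29.9] w 0.0572 gf 47.6 ft [-0.9  1.7  4.4]
0.5205,-0.0762,0.153,8.7 shift [ 0.    -0.006 -0.227] turn [ 0.003  0.001 -0.   ]
0.587,-0.3054,0.153,4.3 shift [-0.789  0.104  0.   ] turn [0.    0.    0.098]
```

Call:
step_arm(
  targets=[
    [[0, 0, -0.03], [0, 0, 0]],
    [[0, 0, -0.08], [0, 0, 0]],
    [[0, 0, -0.15], [0, 0, 0]],
    [[0, 0, -0.21], [0, 0, 0]],
    [[0, 0, -0.233], [0, 0, 0]],
    [[0, 0, -0.233], [0, 0, 0]],
  ],
)

```text
time_s: 3.82
position: [0.5225, -0.0765, 0.155]
tool_rot: [[-0.151, 0.989, 0.003], [0.989, 0.151, -0.001], [-0.002, 0.003, -1.0]]
ft_force: [0.4, 0.1, -4.6]
grip_width: 0.0571
gripper_force: 49.3
```

Call:
step_arm(
  targets=[
    [[-0.03, 0.004, 0], [0, 0, 0.01]],
    [[-0.1, 0.013, 0], [0, 0, 0.02]],
    [[-0.2, 0.026, 0], [0, 0, 0.04]],
    [[-0.31, 0.04, 0], [0, 0, 0.05]],
    [[-0.42, 0.055, 0], [0, 0, 0.06]],
    [[-0.53, 0.07, 0], [0, 0, 0.08]],
    [[-0.64, 0.084, 0], [0, 0, 0.098]],
    [[-0.72, 0.095, 0], [0, 0, 0.098]],
    [[-0.77, 0.1, 0], [0, 0, 0.098]],
    [[-0.789, 0.104, 0], [0, 0, 0.098]],
  ],
)

```text
time_s: 4.65
position: [0.5879, -0.3085, 0.1506]
tool_rot: [[-0.072, 0.997, -0.002], [0.997, 0.072, 0.001], [0.001, -0.002, -1.0]]
ft_force: [0.4, -0.3, -4.5]
grip_width: 0.0571
gripper_force: 49.2
```

```bash
python3 go.py 0.587,-0.3054,0.08,4.3; python3 - <<'E'
from rig import get_image
import cv2
cv2.imwrite("pics/s1.png",get_image("side")["img"][150:,150:,::-1])
E
```

```text
t 4.65 pos [ 0.5879 -0.3085  0.1506] y-ang 4.1 q [-37.9  36.8  61.4  -0.   81.9 -42. ] w 0.0571 gf 49.2 ft [ 0.4 -0.3 -4.5]
0.587,-0.3054,0.08,4.3 shift [ 0.01  -0.002  0.235] turn [-0.003 -0.002 -0.004]
```

View pics/s1.png

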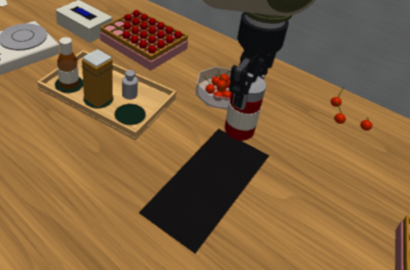

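Call:
step_arm(
  targets=[
    [[0.01, 0, 0.05], [0, 0, 0]],
    [[0.01, 0, 0.12], [0, 0, 0]],
    [[0.01, 0, 0.18], [0, 0, 0]],
    [[0.01, 0, 0.21], [0, 0, 0]],
    [[0.01, 0, 0.222], [0, 0, 0]],
    [[0.01, 0, 0.229], [0, 0, 0]],
    [[0.01, 0, 0.234], [0, 0, 0]],
    [[0.01, 0, 0.239], [0, 0, 0]],
    [[0.01, 0, 0.239], [0, 0, 0]],
  ],
)

```text
time_s: 5.45
position: [0.5885, -0.3028, 0.082]
tool_rot: [[-0.074, 0.997, 0.001], [0.997, 0.074, -0.001], [-0.001, 0.001, -1.0]]
ft_force: [0.5, 0.2, -3.2]
grip_width: 0.0569
gripper_force: 49.4
```

```bash
python3 go.py
```

```text
t 5.45 pos [ 0.5885 -0.3028  0.082 ] y-ang 4.27 q [-37.5  40.1  67.    0.   72.8 -41.7] w 0.0569 gf 49.4 ft [ 0.5  0.2 -3.2]
```

Nearly down (force still −3.2 against −4.5 while carried), so I'll ease down a little more, then open.

Call:
step_arm(
  targets=[
    [[0, 0, 0.004], [0, 0, 0]],
    [[0, 0, 0.008], [0, 0, 0]],
    [[0, 0, 0.008], [0, 0, 0]],
  ],
)

```text
time_s: 5.7
position: [0.5886, -0.3031, 0.0819]
tool_rot: [[-0.074, 0.997, 0.002], [0.997, 0.074, -0.002], [-0.002, 0.002, -1.0]]
ft_force: [-4.7, 3.0, 11.0]
grip_width: 0.0568
gripper_force: 50.7
```

Call:
step_arm(
  targets=[
    [[0, 0, 0], [0, 0, 0]],
    [[0, 0, 0], [0, 0, 0]],
    [[0, 0, 0], [0, 0, 0]],
    [[0, 0, 0], [0, 0, 0]],
    [[0, 0, 0], [0, 0, 0]],
  ],
  jaw=78,
)

```text
time_s: 6.12
position: [0.5883, -0.3028, 0.0789]
tool_rot: [[-0.074, 0.997, 0.0], [0.997, 0.074, -0.0], [-0.0, 0.0, -1.0]]
ft_force: [0.3, -0.4, -0.1]
grip_width: 0.078
gripper_force: 0.0
```

```bash
python3 go.py 0.587,-0.3054,0.18,4.7 0.507,0.0138,0.18,4.7 0.507,0.0138,0.083,4.7
```

```text
t 6.12 pos [ 0.5883 -0.3028  0.0789] y-ang 4.26 q [-37.5  40.3  67.2  -0.   72.5 -41.7] w 0.078 gf 0.0 ft [ 0.3 -0.4 -0.1]
0.587,-0.3054,0.18,4.7 shift [-0.008 -0.005 -0.337] turn [ 0.    0.   -0.01]
0.507,0.0138,0.18,4.7 shift [ 1.082 -0.179  0.   ] turn [0. 0. 0.]
0.507,0.0138,0.083,4.7 shift [0.    0.    0.323] turn [0. 0. 0.]
```

Call:
step_arm(
  targets=[
    [[0, 0, -0.08], [0, 0, 0]],
    [[0, 0, -0.2], [0, 0, 0]],
    [[0, 0, -0.32], [0, 0, 0]],
    [[0.074, -0.007, -0.337], [0, 0, -0.01]],
    [[0.074, -0.007, -0.337], [0, 0, -0.01]],
  ],
  jaw=82,
)

```text
time_s: 6.53
position: [0.5851, -0.2789, 0.1833]
tool_rot: [[-0.084, 0.996, 0.004], [0.996, 0.084, -0.002], [-0.003, 0.004, -1.0]]
ft_force: [-0.9, 0.7, -0.3]
grip_width: 0.0819
gripper_force: 0.0
```

Call:
step_arm(
  targets=[
    [[0.1, -0.02, 0], [0, 0, 0]],
    [[0.23, -0.04, 0], [0, 0, 0]],
    [[0.36, -0.06, 0], [0, 0, 0]],
    [[0.49, -0.08, 0], [0, 0, 0]],
    [[0.62, -0.11, 0], [0, 0, 0]],
    [[0.75, -0.13, 0], [0, 0, 0]],
    [[0.87, -0.16, 0], [0, 0, 0]],
    [[0.96, -0.176, 0], [0, 0, 0]],
    [[1.0, -0.176, 0], [0, 0, 0]],
    [[1.0, -0.176, 0], [0, 0, 0]],
  ],
)

```text
time_s: 7.37
position: [0.5068, 0.0157, 0.1797]
tool_rot: [[-0.085, 0.996, -0.001], [0.996, 0.085, 0.0], [0.0, -0.001, -1.0]]
ft_force: [0.2, -0.6, -0.1]
grip_width: 0.082
gripper_force: 0.0
```

```bash
python3 go.py 0.507,0.0138,0.083,4.7; python3 - <<'E'
from rig import get_image
import cv2,numpy as np
d=get_image("wrist");cv2.imwrite("pics/w1.png",d["img"][:,:,::-1]);np.savez("w1.npz",**d)
from meas import *
P=fcloud(d).reshape(-1,3);z=P[:,2]
near=lambda c,r:np.hypot(P[:,0]-c[0],P[:,1]-c[1])<r
m=near((.5065,.014),.05)&(z>.12)&(z<.14);print("tin",m.sum(),np.median(z[m]),cv2.minAreaRect(P[m][:,:2].astype(np.float32)))
E
```

```text
t 7.37 pos [0.5068 0.0157 0.1797] y-ang 4.88 q [-11.6  20.2  86.    0.   73.8 -16.5] w 0.082 gf 0.0 ft [ 0.2 -0.6 -0.1]
0.507,0.0138,0.083,4.7 shift [-0.007  0.     0.322] turn [-0.001 -0.     0.004]
tin 4467 0.12504341392318413 ((0.5087413787841797, 0.01717616431415081), (0.046624671667814255, 0.046600837260484695), 0.1618303805589676)
```

View pics/w1.png

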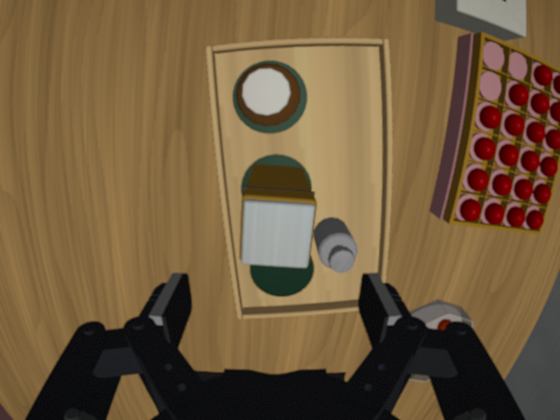

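The jar's disc is empty, and the tin (278,233) is square to the world to within 0.2°. I'll turn to match and grasp it.

Call:
step_arm(
  targets=[
    [[-0.002, 0.003, 0.05], [0, 0, 0.102]],
    [[-0.002, 0.003, 0.15], [0, 0, 0.102]],
    [[-0.002, 0.003, 0.24], [0, 0, 0.102]],
    [[-0.002, 0.003, 0.3], [0, 0, 0.102]],
    [[-0.002, 0.003, 0.322], [0, 0, 0.102]],
    [[-0.002, 0.003, 0.322], [0, 0, 0.102]],
  ],
)

```text
time_s: 7.92
position: [0.508, 0.0122, 0.0819]
tool_rot: [[-0.001, 1.0, -0.003], [1.0, 0.001, 0.0], [0.0, -0.003, -1.0]]
ft_force: [-0.1, 0.6, -0.1]
grip_width: 0.0819
gripper_force: 0.0
```

Call:
step_arm(
  targets=[
    [[0, 0, 0], [0, 0, 0]],
    [[0, 0, 0], [0, 0, 0]],
    [[0, 0, 0], [0, 0, 0]],
    [[0, 0, 0], [0, 0, 0]],
    [[0, 0, 0], [0, 0, 0]],
    [[0, 0, 0], [0, 0, 0]],
    [[0, 0, 0], [0, 0, 0]],
    [[0, 0, 0], [0, 0, 0]],
  ],
  jaw=40,
)

```text
time_s: 8.58
position: [0.5087, 0.0131, 0.0847]
tool_rot: [[-0.002, 1.0, 0.002], [1.0, 0.002, -0.001], [-0.001, 0.002, -1.0]]
ft_force: [-1.9, -1.6, 5.7]
grip_width: 0.0495
gripper_force: 47.0
```

```bash
python3 go.py 0.507,0.0152,0.153,0.3 0.4925,-0.3125,0.153,0.3
```

```text
t 8.58 pos [0.5087 0.0131 0.0847] y-ang 0.14 q [-11.9  27.   93.4  -0.   59.5 -12. ] w 0.0495 gf 47.0 ft [-1.9 -1.6  5.7]
0.507,0.0152,0.153,0.3 shift [ 0.007 -0.005 -0.228] turn [ 0.003  0.001 -0.004]
0.4925,-0.3125,0.153,0.3 shift [-1.092 -0.054  0.   ] turn [0. 0. 0.]
```

Call:
step_arm(
  targets=[
    [[0, 0, -0.03], [0, 0, 0]],
    [[0, 0, -0.08], [0, 0, 0]],
    [[0, 0, -0.15], [0, 0, 0]],
    [[-0.02, 0, -0.21], [0, 0, 0]],
    [[-0.06, 0, -0.233], [0, 0, 0]],
    [[-0.085, 0, -0.233], [0, 0, 0]],
  ],
)

```text
time_s: 9.08
position: [0.5088, -0.0133, 0.1549]
tool_rot: [[-0.002, 1.0, 0.003], [1.0, 0.002, -0.001], [-0.001, 0.003, -1.0]]
ft_force: [1.2, -0.7, -3.4]
grip_width: 0.0498
gripper_force: 48.4
```

Call:
step_arm(
  targets=[
    [[-0.08, -0.005, 0], [0, 0, 0]],
    [[-0.19, -0.01, 0], [0, 0, 0]],
    [[-0.31, -0.02, 0], [0, 0, 0]],
    [[-0.43, -0.025, 0], [0, 0, 0]],
    [[-0.55, -0.03, 0], [0, 0, 0]],
    [[-0.67, -0.035, 0], [0, 0, 0]],
    [[-0.79, -0.04, 0], [0, 0, 0]],
    [[-0.9, -0.05, 0], [0, 0, 0]],
    [[-0.97, -0.054, 0], [0, 0, 0]],
    [[-1.0, -0.054, 0], [0, 0, 0]],
  ],
)

```text
time_s: 9.92
position: [0.4913, -0.3155, 0.1516]
tool_rot: [[0.001, 1.0, -0.002], [1.0, -0.001, 0.001], [0.001, -0.002, -1.0]]
ft_force: [-0.2, -0.3, -3.7]
grip_width: 0.0495
gripper_force: 48.2
```

```bash
python3 go.py 0.4925,-0.3125,0.08,0.3
```

```text
t 9.92 pos [ 0.4913 -0.3155  0.1516] y-ang -0.08 q [-44.3  29.   76.1  -0.   75.  -44.2] w 0.0495 gf 48.2 ft [-0.2 -0.3 -3.7]
0.4925,-0.3125,0.08,0.3 shift [0.01  0.004 0.239] turn [-0.002 -0.001 -0.008]
```

Call:
step_arm(
  targets=[
    [[0.005, 0, 0.06], [0, 0, 0]],
    [[0.005, 0, 0.13], [0, 0, 0]],
    [[0.005, 0, 0.19], [0, 0, 0]],
    [[0.005, 0, 0.215], [0, 0, 0]],
    [[0.005, 0, 0.226], [0, 0, 0]],
    [[0.005, 0, 0.233], [0, 0, 0]],
    [[0.005, 0, 0.238], [0, 0, 0]],
    [[0.005, 0, 0.242], [0, 0, 0]],
    [[0.005, 0, 0.246], [0, 0, 0]],
    [[0.005, 0, 0.246], [0, 0, 0]],
  ],
)

```text
time_s: 10.75
position: [0.493, -0.311, 0.0817]
tool_rot: [[-0.002, 1.0, 0.002], [1.0, 0.002, -0.002], [-0.002, 0.002, -1.0]]
ft_force: [-2.9, 1.8, 8.0]
grip_width: 0.0492
gripper_force: 49.6
```

```bash
python3 go.py
```

```text
t 10.75 pos [ 0.493  -0.311   0.0817] y-ang 0.13 q [-43.9  33.2  81.4  -0.   65.2 -44. ] w 0.0492 gf 49.6 ft [-2.9  1.8  8. ]
```

Call:
step_arm(
  targets=[
    [[0, 0, 0], [0, 0, 0]],
    [[0, 0, 0], [0, 0, 0]],
    [[0, 0, 0], [0, 0, 0]],
    [[0, 0, 0], [0, 0, 0]],
    [[0, 0, 0], [0, 0, 0]],
  ],
  jaw=74,
)

```text
time_s: 11.17
position: [0.4928, -0.3107, 0.0796]
tool_rot: [[-0.002, 1.0, 0.0], [1.0, 0.002, -0.0], [-0.0, 0.0, -1.0]]
ft_force: [-0.7, 0.2, 0.4]
grip_width: 0.0743
gripper_force: 0.0
```

Call:
step_arm(
  targets=[
    [[0, 0, -0.08], [0, 0, 0]],
    [[0, 0, -0.2], [0, 0, 0]],
    [[0, 0, -0.32], [0, 0, 0]],
    [[0.1, 0, -0.337], [0, 0, 0]],
    [[0.2, 0, -0.337], [0, 0, 0]],
    [[0.3, 0, -0.337], [0, 0, 0]],
    [[0.4, 0, -0.337], [0, 0, 0]],
    [[0.4, 0, -0.337], [0, 0, 0]],
  ],
)

```text
time_s: 11.83
position: [0.492, -0.1863, 0.1809]
tool_rot: [[-0.006, 1.0, -0.0], [1.0, 0.006, 0.002], [0.002, -0.0, -1.0]]
ft_force: [0.3, -0.3, 0.3]
grip_width: 0.0738
gripper_force: 0.0
```

```bash
python3 go.py 0.4932,0.1065,0.18,0.3
```

```text
t 11.83 pos [ 0.492  -0.1863  0.1809] y-ang 0.33 q [-33.7  21.9  83.    0.1  75.1 -34. ] w 0.0738 gf 0.0 ft [ 0.3 -0.3  0.3]
0.4932,0.1065,0.18,0.3 shift [0.976 0.01  0.005] turn [-0.    -0.002  0.001]
```

Call:
step_arm(
  targets=[
    [[0.1, 0, 0], [0, 0, 0]],
    [[0.23, 0, 0], [0, 0, 0]],
    [[0.36, 0, 0], [0, 0, 0]],
    [[0.49, 0.005, 0], [0, 0, 0]],
    [[0.62, 0.005, 0], [0, 0, 0]],
    [[0.75, 0.01, 0], [0, 0, 0]],
    [[0.87, 0.01, 0], [0, 0, 0]],
    [[0.95, 0.01, 0], [0, 0, 0]],
    [[0.985, 0.01, 0], [0, 0, 0]],
    [[0.985, 0.01, 0], [0, 0, 0]],
  ],
  jaw=70,
)

```text
time_s: 12.67
position: [0.4948, 0.1062, 0.1806]
tool_rot: [[-0.005, 1.0, 0.0], [1.0, 0.005, 0.0], [0.0, 0.0, -1.0]]
ft_force: [0.3, -0.5, 0.1]
grip_width: 0.0701
gripper_force: 0.0
```

```bash
python3 go.py 0.4932,0.1065,0.103,0.3; python3 - <<'E'
from rig import get_image
import numpy as np
d=get_image("wrist");np.savez("w2.npz",**d)
from meas import *
P=fcloud(d).reshape(-1,3);z=P[:,2]
near=lambda c,r:np.hypot(P[:,0]-c[0],P[:,1]-c[1])<r
m=near((.4935,.106),.03)&(z>.128)&(z<.14);print("cap",m.sum(),np.median(z[m]),cv2.minEnclosingCircle(P[m][:,:2].astype(np.float32)))
E
```

```text
t 12.67 pos [0.4948 0.1062 0.1806] y-ang 0.28 q [-1.3 20.  86.1  0.  73.8 -1.6] w 0.0701 gf 0.0 ft [ 0.3 -0.5  0.1]
0.4932,0.1065,0.103,0.3 shift [ 0.001 -0.005  0.259] turn [ 0. -0. -0.]
cap 1418 0.13296654571610925 ((0.49460387229919434, 0.10741712152957916), 0.01417540106922388)
```

Call:
step_arm(
  targets=[
    [[0.001, -0.003, 0.05], [0, 0, 0]],
    [[0.001, -0.003, 0.12], [0, 0, 0]],
    [[0.001, -0.003, 0.19], [0, 0, 0]],
    [[0.001, -0.003, 0.24], [0, 0, 0]],
    [[0.001, -0.003, 0.258], [0, 0, 0]],
    [[0.001, -0.003, 0.258], [0, 0, 0]],
  ],
)

```text
time_s: 13.22
position: [0.4937, 0.1038, 0.1023]
tool_rot: [[-0.0, 1.0, -0.002], [1.0, 0.0, -0.0], [-0.0, -0.002, -1.0]]
ft_force: [0.4, 0.0, -0.0]
grip_width: 0.0703
gripper_force: 0.0
```

Call:
step_arm(
  targets=[
    [[0, 0, 0], [0, 0, 0]],
    [[0, 0, 0], [0, 0, 0]],
    [[0, 0, 0], [0, 0, 0]],
    [[0, 0, 0], [0, 0, 0]],
    [[0, 0, 0], [0, 0, 0]],
    [[0, 0, 0], [0, 0, 0]],
    [[0, 0, 0], [0, 0, 0]],
    [[0, 0, 0], [0, 0, 0]],
    [[0, 0, 0], [0, 0, 0]],
  ],
  jaw=18,
)

```text
time_s: 13.97
position: [0.4943, 0.1051, 0.1042]
tool_rot: [[-0.002, 1.0, 0.002], [1.0, 0.002, -0.0], [-0.0, 0.002, -1.0]]
ft_force: [-1.2, -1.2, 6.7]
grip_width: 0.0268
gripper_force: 44.1
```

```bash
python3 go.py 0.4932,0.1065,0.173,0.3 0.398,-0.320,0.173,0.3
```

```text
t 13.97 pos [0.4943 0.1051 0.1042] y-ang 0.14 q [-1.4 25.2 92.6 -0.  62.2 -1.6] w 0.0268 gf 44.1 ft [-1.2 -1.2  6.7]
0.4932,0.1065,0.173,0.3 shift [ 0.005 -0.003 -0.229] turn [ 0.002  0.    -0.004]
0.398,-0.320,0.173,0.3 shift [-1.42  -0.325  0.   ] turn [0. 0. 0.]
```

Call:
step_arm(
  targets=[
    [[0, 0, -0.03], [0, 0, 0]],
    [[0, 0, -0.08], [0, 0, 0]],
    [[0, 0, -0.15], [0, 0, 0]],
    [[0, 0, -0.21], [0, 0, 0]],
    [[-0.04, -0.01, -0.233], [0, 0, 0]],
    [[-0.11, -0.025, -0.233], [0, 0, 0]],
    [[-0.2, -0.045, -0.233], [0, 0, 0]],
    [[-0.3, -0.07, -0.233], [0, 0, 0]],
    [[-0.4, -0.09, -0.233], [0, 0, 0]],
    [[-0.5, -0.11, -0.233], [0, 0, 0]],
  ],
)

```text
time_s: 14.8
position: [0.46, -0.0464, 0.173]
tool_rot: [[-0.003, 1.0, -0.001], [1.0, 0.003, 0.0], [0.0, -0.001, -1.0]]
ft_force: [1.0, 0.6, -3.3]
grip_width: 0.0266
gripper_force: 44.9
```

Call:
step_arm(
  targets=[
    [[-0.11, -0.025, 0], [0, 0, 0]],
    [[-0.22, -0.05, 0], [0, 0, 0]],
    [[-0.33, -0.075, 0], [0, 0, 0]],
    [[-0.44, -0.1, 0], [0, 0, 0]],
    [[-0.55, -0.125, 0], [0, 0, 0]],
    [[-0.66, -0.15, 0], [0, 0, 0]],
    [[-0.76, -0.175, 0], [0, 0, 0]],
    [[-0.85, -0.195, 0], [0, 0, 0]],
    [[-0.9, -0.208, 0], [0, 0, 0]],
    [[-0.917, -0.21, 0], [0, 0, 0]],
  ],
)

```text
time_s: 15.63
position: [0.3973, -0.3226, 0.1727]
tool_rot: [[0.001, 1.0, -0.001], [1.0, -0.001, 0.0], [0.0, -0.001, -1.0]]
ft_force: [-0.0, 1.4, -4.3]
grip_width: 0.0267
gripper_force: 45.0
```

```bash
python3 go.py 0.398,-0.320,0.1,0.3
```

```text
t 15.63 pos [ 0.3973 -0.3226  0.1727] y-ang -0.03 q [-52.3  21.1  86.   -0.   73.  -52.3] w 0.0267 gf 45.0 ft [-0.   1.4 -4.3]
0.398,-0.320,0.1,0.3 shift [0.009 0.002 0.242] turn [-0.001 -0.    -0.007]
```

Call:
step_arm(
  targets=[
    [[0, 0, 0.06], [0, 0, 0]],
    [[0, 0, 0.13], [0, 0, 0]],
    [[0, 0, 0.19], [0, 0, 0]],
    [[0, 0, 0.215], [0, 0, 0]],
    [[0, 0, 0.226], [0, 0, 0]],
    [[0, 0, 0.233], [0, 0, 0]],
    [[0, 0, 0.238], [0, 0, 0]],
    [[0, 0, 0.242], [0, 0, 0]],
    [[0, 0, 0.246], [0, 0, 0]],
    [[0, 0, 0.246], [0, 0, 0]],
  ],
)

```text
time_s: 16.47
position: [0.3992, -0.3207, 0.1012]
tool_rot: [[-0.002, 1.0, 0.002], [1.0, 0.002, -0.003], [-0.003, 0.002, -1.0]]
ft_force: [-2.2, 2.1, 8.7]
grip_width: 0.027
gripper_force: 46.3
```

```bash
python3 go.py
```

```text
t 16.47 pos [ 0.3992 -0.3207  0.1012] y-ang 0.14 q [-52.   25.9  91.8  -0.   62.1 -52.2] w 0.027 gf 46.3 ft [-2.2  2.1  8.7]
```

Call:
step_arm(
  targets=[
    [[0, 0, 0], [0, 0, 0]],
    [[0, 0, 0], [0, 0, 0]],
    [[0, 0, 0], [0, 0, 0]],
    [[0, 0, 0], [0, 0, 0]],
    [[0, 0, 0], [0, 0, 0]],
    [[0, 0, -0.08], [0, 0, 0]],
    [[0, 0, -0.2], [0, 0, 0]],
    [[0, 0, -0.3], [0, 0, 0]],
    [[0, 0, -0.3], [0, 0, 0]],
  ],
  jaw=55,
)

```text
time_s: 17.22
position: [0.4003, -0.3218, 0.1948]
tool_rot: [[-0.002, 1.0, 0.006], [1.0, 0.002, -0.008], [-0.008, 0.006, -1.0]]
ft_force: [0.6, -0.1, 0.8]
grip_width: 0.0549
gripper_force: 0.0
```

Call:
step_arm(
  targets=[
    [[0.1, 0.06, 0], [0, 0, 0]],
    [[0.2, 0.12, 0], [0, 0, 0.1]],
    [[0.3, 0.18, 0], [0, 0, 0.25]],
    [[0.4, 0.23, 0], [0, 0, 0.4]],
    [[0.5, 0.29, 0], [0, 0, 0.55]],
    [[0.6, 0.34, 0], [0, 0, 0.7]],
    [[0.7, 0.4, 0], [0, 0, 0.85]],
    [[0.78, 0.45, 0], [0, 0, 1]],
    [[0.8, 0.46, 0], [0, 0, 1]],
    [[0.8, 0.46, 0], [0, 0, 1]],
  ],
)

```text
time_s: 18.05
position: [0.5367, -0.0782, 0.1888]
tool_rot: [[0.702, 0.712, -0.001], [0.712, -0.702, 0.0], [-0.0, -0.001, -1.0]]
ft_force: [-0.9, 0.0, -0.6]
grip_width: 0.0549
gripper_force: 0.0
```

```bash
python3 go.py 0.567,-0.0275,0.18,-81.3;  python3 - <<'E'
from rig import get_image
import cv2,numpy as np
d=get_image("scene");cv2.imwrite("pics/s2.png",cv2.resize(d["img"][100:360,60:400,::-1],None,fx=1.7,fy=1.7));np.savez("scene2.npz",**d)
E
```

```text
t 18.05 pos [ 0.5367 -0.0782  0.1888] y-ang -44.61 q [-20.8  23.1  79.7   0.   77.3  23.8] w 0.0549 gf 0.0 ft [-0.9  0.  -0.6]
0.567,-0.0275,0.18,-81.3 shift [ 0.191 -0.047  0.029] turn [-0.001  0.001  0.815]
```

View pics/s2.png

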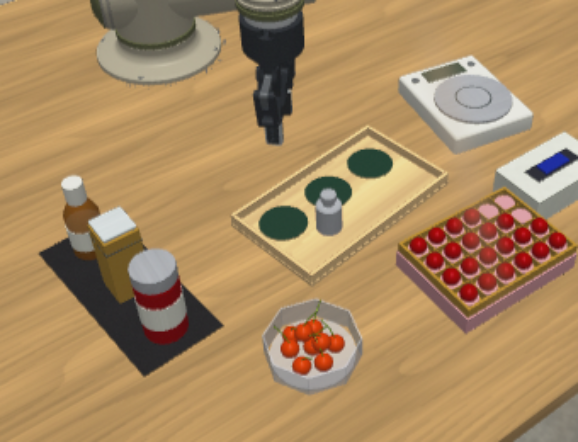

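All three stand upright on the mat (bottle 80,215, tin 115,255, jar 157,295), and the weight stands untouched at (328,212). Next I'll move above it and measure it.

Call:
step_arm(
  targets=[
    [[0.1, -0.02, 0], [0, 0, 0.15]],
    [[0.191, -0.047, 0], [0, 0, 0.3]],
    [[0.191, -0.047, 0], [0, 0, 0.45]],
    [[0.191, -0.047, 0], [0, 0, 0.6]],
    [[0.191, -0.047, 0], [0, 0, 0.75]],
    [[0.191, -0.047, 0], [0, 0, 0.815]],
    [[0.191, -0.047, 0], [0, 0, 0.815]],
  ],
  jaw=80,
)

```text
time_s: 18.68
position: [0.5662, -0.0309, 0.1892]
tool_rot: [[0.989, 0.145, -0.0], [0.145, -0.989, -0.0], [-0.0, 0.0, -1.0]]
ft_force: [-0.6, -0.3, 0.5]
grip_width: 0.0799
gripper_force: 0.0
```

```bash
python3 - <<'E'
from rig import get_image
import cv2,numpy as np
d=get_image("wrist");np.savez("w3.npz",**d);cv2.imwrite("pics/w3.png",d["img"][:,:,::-1])
from meas import *
P=fcloud(d).reshape(-1,3);z=P[:,2]
near=lambda c,r:np.hypot(P[:,0]-c[0],P[:,1]-c[1])<r
for lo,hi in [(.0685,.077)]:
  m=near((.567,-.0275),.025)&(z>lo)&(z<hi);print("knob",m.sum(),np.median(z[m]),cv2.minEnclosingCircle(P[m][:,:2].astype(np.float32)),np.median(P[m],0))
q=P[near((.567,-.0275),.03)&(z>.02)&(z<.045)];print(len(q), circ(q[:,:2],.019) if len(q)>20 else 0)
d=np.load("scene2.npz");P=cloud(d).reshape(-1,3)-[0,0,.0027];z=P[:,2]
print("scene knob",circ(P[near((.567,-.0275),.03)&(z>.062)&(z<.072)][:,:2],.012),"body",circ(P[near((.567,-.0275),.03)&(z>.02)&(z<.048)][:,:2],.019))
E
python3 go.py 0.567,-0.0275,0.018,-81.3
```

```text
knob 584 0.07188085246736839 ((0.5710111856460571, -0.026331702247262), 0.011783759109675884) [ 0.5715598  -0.02642496  0.07188085]
194 [ 0.57035582 -0.0264214 ]
scene knob [ 0.56619053 -0.02811316] body [ 0.56710536 -0.02687082]
t 18.73 pos [ 0.5663 -0.0307  0.1892] y-ang -81.49 q [-15.1  25.4  75.7  -0.   78.9  66.4] w 0.08 gf 0.0 ft [-0.6 -0.   0. ]
0.567,-0.0275,0.018,-81.3 shift [ 0.004 -0.01   0.571] turn [ 0.     0.    -0.004]
```

View pics/w3.png

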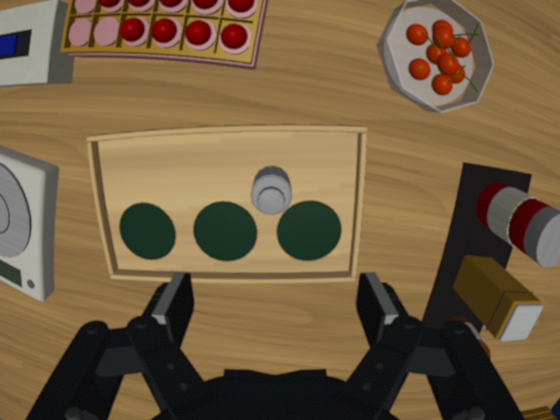

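The weight is at (271,193) with nothing in the way of the fingers. The camera body hangs on the +x side, so I'll check its clearance to the gift box before going down.

```bash
python3 - <<'E'
from meas import *
d=np.load("w3.npz");print("cam",-cv2.Rodrigues(d["rvec"])[0].T@d["tvec"].ravel())
P=fcloud(d).reshape(-1,3);m=(P[:,2]>.03)&(P[:,2]<.09)&(P[:,1]<.2)&(P[:,1]>-.2)&(P[:,0]>.6)
print("nearest bystander x",np.percentile(P[m][:,0],[.5,2,10]))
E
```

```text
cam [ 0.65050529 -0.01818866  0.33080023]
nearest bystander x [0.68013459 0.68523728 0.69053213]
```

Call:
step_arm(
  targets=[
    [[0.011, -0.012, 0.1], [0, 0, 0]],
    [[0.011, -0.012, 0.22], [0, 0, 0]],
    [[0.011, -0.012, 0.34], [0, 0, 0]],
    [[0.011, -0.012, 0.44], [0, 0, 0]],
    [[0.011, -0.012, 0.51], [0, 0, 0]],
    [[0.011, -0.012, 0.55], [0, 0, 0]],
    [[0.011, -0.012, 0.57], [0, 0, 0]],
    [[0.011, -0.012, 0.57], [0, 0, 0]],
  ],
)

```text
time_s: 19.4
position: [0.5688, -0.0258, 0.0173]
tool_rot: [[0.989, 0.148, -0.002], [0.148, -0.989, 0.0], [-0.002, -0.001, -1.0]]
ft_force: [0.4, 0.1, 0.4]
grip_width: 0.0798
gripper_force: 0.0
```

Call:
step_arm(
  targets=[
    [[0, 0, 0], [0, 0, 0]],
    [[0, 0, 0], [0, 0, 0]],
    [[0, 0, 0], [0, 0, 0]],
    [[0, 0, 0], [0, 0, 0]],
    [[0, 0, 0], [0, 0, 0]],
    [[0, 0, 0], [0, 0, 0]],
    [[0, 0, 0], [0, 0, 0]],
    [[0, 0, 0], [0, 0, 0]],
    [[0, 0, 0], [0, 0, 0]],
  ],
  jaw=28,
  grip_force=60,
)

```text
time_s: 20.15
position: [0.5701, -0.0258, 0.0198]
tool_rot: [[0.989, 0.147, 0.003], [0.147, -0.989, -0.001], [0.002, 0.002, -1.0]]
ft_force: [-1.7, -1.2, 6.9]
grip_width: 0.0364
gripper_force: 59.9
```

```bash
python3 go.py 0.568,-0.0275,0.118,-81.3 0.504,0.309,0.118,-55
```

```text
t 20.15 pos [ 0.5701 -0.0258  0.0198] y-ang -81.52 q [-14.5  37.1  86.8  -0.   55.9  67.1] w 0.0364 gf 59.9 ft [-1.7 -1.2  6.9]
0.568,-0.0275,0.118,-81.3 shift [-0.007  0.005 -0.327] turn [ 0.002 -0.003 -0.005]
0.504,0.309,0.118,-55 shift [-0.041 -1.141  0.   ] turn [ 0.     0.    -0.584]
```

Call:
step_arm(
  targets=[
    [[0, 0, -0.03], [0, 0, 0]],
    [[0, 0, -0.09], [0, 0, 0]],
    [[0, 0, -0.18], [0, 0, 0]],
    [[0, 0, -0.27], [0, 0, 0]],
    [[0, -0.02, -0.33], [0, 0, 0]],
    [[0, -0.07, -0.34], [0, 0, 0]],
    [[0, -0.136, -0.34], [0, 0, 0]],
    [[0, -0.136, -0.34], [0, 0, 0]],
  ],
)

```text
time_s: 20.82
position: [0.5622, 0.018, 0.1208]
tool_rot: [[0.989, 0.149, -0.001], [0.149, -0.989, 0.002], [-0.001, -0.002, -1.0]]
ft_force: [-0.7, 1.3, -6.0]
grip_width: 0.0365
gripper_force: 61.4
```

Call:
step_arm(
  targets=[
    [[-0.005, -0.08, 0], [0, 0, 0]],
    [[-0.01, -0.2, 0], [0, 0, 0]],
    [[-0.02, -0.32, 0], [0, 0, 0]],
    [[-0.03, -0.44, 0], [0, 0, 0]],
    [[-0.03, -0.56, 0], [0, 0, 0]],
    [[-0.04, -0.68, 0], [0, 0, 0]],
    [[-0.04, -0.8, 0], [0, 0, 0]],
    [[-0.05, -0.9, 0], [0, 0, 0]],
    [[-0.053, -0.97, 0], [0, 0, 0]],
    [[-0.053, -1.0, 0], [0, 0, 0]],
  ],
)

```text
time_s: 21.65
position: [0.5021, 0.3121, 0.1201]
tool_rot: [[0.989, 0.15, -0.002], [0.15, -0.989, 0.0], [-0.001, -0.0, -1.0]]
ft_force: [-0.4, 0.9, -4.2]
grip_width: 0.0363
gripper_force: 61.9
```

```bash
python3 go.py 0.504,0.309,0.062,-81.3; python3 - <<'E'
from rig import get_image
import cv2,numpy as np
d=get_image("wrist");np.savez("w4.npz",**d);cv2.imwrite("pics/w4.png",d["img"][:,:,::-1])
from meas import *
P=fcloud(d).reshape(-1,3);z=P[:,2]
near=lambda c,r:np.hypot(P[:,0]-c[0],P[:,1]-c[1])<r
m=near((.504,.309),.09)&(z>.047)&(z<.054);print("pan",m.sum(),np.median(z[m]),cv2.minEnclosingCircle(P[m][:,:2].astype(np.float32)))
for n in ["scene0","side0"]:
  d=np.load(n+".npz");W=cloud(d);g=d["img"].mean(2);m=(np.hypot(W[...,0]-.504,W[...,1]-.309)<.045)&(g<np.nanmedian(g[np.hypot(W[...,0]-.504,W[...,1]-.309)<.045])-18)
  print(n,m.sum(),cv2.fitEllipse(W[m][:,:2].astype(np.float32)))
E
```

```text
t 21.65 pos [0.5021 0.3121 0.1201] y-ang -81.37 q [ 20.4  31.5  77.3   0.   71.3 101.7] w 0.0363 gf 61.9 ft [-0.4  0.9 -4.2]
0.504,0.309,0.062,-81.3 shift [0.005 0.011 0.194] turn [-0.001  0.002 -0.002]
pan 18483 0.049241358460576944 ((0.5059977769851685, 0.3113749325275421), 0.06418459862470627)
scene0 62 ((0.5016984939575195, 0.3111996352672577), (0.057457517832517624, 0.06201384589076042), 32.051055908203125)
side0 60 ((0.5043209791183472, 0.3100622296333313), (0.05780031532049179, 0.05929531902074814), 156.8913116455078)
```

View pics/w4.png

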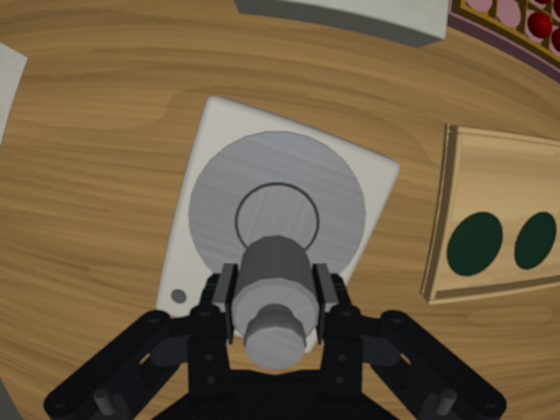

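Call:
step_arm(
  targets=[
    [[0.005, 0.004, 0.05], [0, 0, 0]],
    [[0.005, 0.004, 0.1], [0, 0, 0]],
    [[0.005, 0.004, 0.14], [0, 0, 0]],
    [[0.005, 0.004, 0.165], [0, 0, 0]],
    [[0.005, 0.004, 0.175], [0, 0, 0]],
    [[0.005, 0.004, 0.181], [0, 0, 0]],
    [[0.005, 0.004, 0.186], [0, 0, 0]],
    [[0.005, 0.004, 0.19], [0, 0, 0]],
    [[0.005, 0.004, 0.193], [0, 0, 0]],
    [[0.005, 0.004, 0.193], [0, 0, 0]],
  ],
)

```text
time_s: 22.53
position: [0.5057, 0.3085, 0.0638]
tool_rot: [[0.989, 0.147, 0.002], [0.147, -0.989, 0.0], [0.002, 0.0, -1.0]]
ft_force: [-2.9, -2.0, 3.1]
grip_width: 0.0365
gripper_force: 62.8
```

```bash
python3 go.py
```

```text
t 22.53 pos [0.5057 0.3085 0.0638] y-ang -81.54 q [ 20.   35.3  80.8  -0.   63.8 101.5] w 0.0365 gf 62.8 ft [-2.9 -2.   3.1]
```

Call:
step_arm(
  targets=[
    [[0, 0, 0.004], [0, 0, 0]],
    [[0, 0, 0.004], [0, 0, 0]],
  ],
)

```text
time_s: 22.7
position: [0.5057, 0.3085, 0.0637]
tool_rot: [[0.989, 0.147, 0.003], [0.147, -0.989, 0.0], [0.003, 0.0, -1.0]]
ft_force: [-6.4, -5.0, 13.4]
grip_width: 0.0363
gripper_force: 64.0
```

Call:
step_arm(
  targets=[
    [[0, 0, 0], [0, 0, 0]],
    [[0, 0, 0], [0, 0, 0]],
    [[0, 0, 0], [0, 0, 0]],
    [[0, 0, 0], [0, 0, 0]],
    [[0, 0, 0], [0, 0, 0]],
  ],
  jaw=70,
)

```text
time_s: 23.12
position: [0.5054, 0.3086, 0.0612]
tool_rot: [[0.989, 0.147, 0.0], [0.147, -0.989, 0.0], [0.0, -0.0, -1.0]]
ft_force: [-0.9, 0.6, -0.4]
grip_width: 0.07
gripper_force: 0.0
```

Call:
step_arm(
  targets=[
    [[0, 0, -0.05], [0, 0, 0]],
    [[0, 0, -0.14], [0, 0, 0]],
    [[0, 0, -0.26], [0, 0, 0]],
    [[0, 0, -0.37], [0, 0, 0]],
    [[0, 0, -0.42], [0, 0, 0]],
    [[0, 0, -0.42], [0, 0, 0]],
  ],
)

```text
time_s: 23.62
position: [0.5066, 0.3092, 0.1913]
tool_rot: [[0.989, 0.147, 0.007], [0.147, -0.989, 0.003], [0.007, -0.002, -1.0]]
ft_force: [-0.3, -0.2, -0.3]
grip_width: 0.0698
gripper_force: 0.0
```

```bash
python3 go.py 0.398,-0.32,0.19,0.2; python3 - <<'E'
from rig import get_image
import cv2,numpy as np
d=get_image("wrist");cv2.imwrite("pics/w5.png",d["img"][:,:,::-1])
from meas import *
P=fcloud(d).reshape(-1,3);z=P[:,2]
near=lambda c,r:np.hypot(P[:,0]-c[0],P[:,1]-c[1])<r
m=near((.504,.309),.09)&(z>.047)&(z<.054);print("pan",m.sum(),cv2.minEnclosingCircle(P[m][:,:2].astype(np.float32)))
m=near((.504,.309),.03)&(z>.112)&(z<.12);print("knob",m.sum(),np.median(z[m]),cv2.minEnclosingCircle(P[m][:,:2].astype(np.float32)))
E
```

```text
t 23.62 pos [0.5066 0.3092 0.1913] y-ang -81.54 q [ 20.   27.7  71.4   0.   80.5 101.5] w 0.0698 gf 0.0 ft [-0.3 -0.2 -0.3]
0.398,-0.32,0.19,0.2 shift [-0.667  2.021 -0.004] turn [ 0.005 -0.009 -1.816]
pan 12048 ((0.505846381187439, 0.3114674985408783), 0.06436995416879654)
knob 787 0.11590711231097586 ((0.5064817070960999, 0.3091297745704651), 0.01183358859270811)
```

View pics/w5.png

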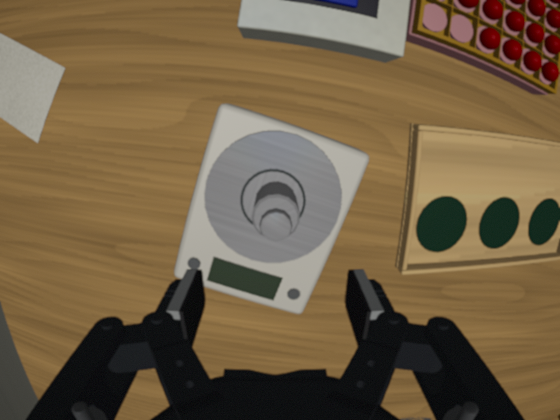

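The weight stands inside the ring at (275,215), 2–3 mm off centre. Next I'll go back for the bottle.

Call:
step_arm(
  targets=[
    [[-0.04, 0.11, 0], [0, 0, -0.14]],
    [[-0.08, 0.22, 0], [0, 0, -0.28]],
    [[-0.12, 0.34, 0], [0, 0, -0.42]],
    [[-0.16, 0.46, 0], [0, 0, -0.56]],
    [[-0.2, 0.58, 0], [0, 0, -0.7]],
    [[-0.25, 0.7, 0], [0, 0, -0.84]],
    [[-0.29, 0.82, 0], [0, 0, -0.95]],
    [[-0.33, 0.93, 0], [0, 0, -1]],
    [[-0.35, 1, 0], [0, 0, -1]],
    [[-0.35, 1, 0], [0, 0, -1]],
  ],
)

```text
time_s: 24.5
position: [0.4446, -0.0067, 0.1859]
tool_rot: [[0.599, 0.801, -0.003], [0.801, -0.599, -0.0], [-0.002, -0.002, -1.0]]
ft_force: [0.6, -0.2, 0.1]
grip_width: 0.0699
gripper_force: 0.0
```

```bash
python3 go.py 0.399,-0.3207,0.19,0.14
```

```text
t 24.5 pos [ 0.4446 -0.0067  0.1859] y-ang -36.79 q [-16.2  13.9  94.4  -0.   71.8  20.6] w 0.0699 gf 0.0 ft [ 0.6 -0.2  0.1]
0.399,-0.3207,0.19,0.14 shift [-0.929  0.505 -0.013] turn [-0.003  0.001 -0.821]
```

Call:
step_arm(
  targets=[
    [[-0.1, 0.05, -0.01], [0, 0, -0.14]],
    [[-0.2, 0.11, -0.01], [0, 0, -0.28]],
    [[-0.31, 0.17, -0.01], [0, 0, -0.42]],
    [[-0.42, 0.23, -0.01], [0, 0, -0.56]],
    [[-0.53, 0.29, -0.01], [0, 0, -0.7]],
    [[-0.64, 0.35, -0.01], [0, 0, -0.82]],
    [[-0.75, 0.41, -0.01], [0, 0, -0.82]],
    [[-0.85, 0.46, -0.01], [0, 0, -0.82]],
    [[-0.92, 0.5, -0.01], [0, 0, -0.82]],
    [[-0.929, 0.505, -0.01], [0, 0, -0.82]],
  ],
  jaw=55,
  grip_force=45,
)

```text
time_s: 25.33
position: [0.4007, -0.3207, 0.1885]
tool_rot: [[-0.003, 1.0, -0.001], [1.0, 0.003, 0.001], [0.001, -0.001, -1.0]]
ft_force: [-0.1, 1.8, 0.4]
grip_width: 0.0549
gripper_force: 0.0
```

Call:
step_arm(
  targets=[
    [[0, 0, 0], [0, 0, 0]],
    [[0, 0, 0], [0, 0, 0]],
  ],
)

```text
time_s: 25.5
position: [0.4013, -0.3165, 0.1893]
tool_rot: [[-0.006, 1.0, -0.001], [1.0, 0.006, 0.002], [0.002, -0.001, -1.0]]
ft_force: [0.4, 0.6, 0.7]
grip_width: 0.0551
gripper_force: 0.0
```

```bash
python3 go.py 0.399,-0.3207,0.1,0.14; python3 - <<'E'
from rig import get_image
import cv2,numpy as np
d=get_image("wrist")
from meas import *
P=fcloud(d).reshape(-1,3);z=P[:,2]
near=lambda c,r:np.hypot(P[:,0]-c[0],P[:,1]-c[1])<r
m=near((.4,-.32),.03)&(z>.125)&(z<.14);print("cap",m.sum(),np.median(z[m]),cv2.minEnclosingCircle(P[m][:,:2].astype(np.float32)))
E
```

```text
t 25.5 pos [ 0.4013 -0.3165  0.1893] y-ang 0.37 q [-51.6  20.1  84.5   0.   75.6 -51.9] w 0.0551 gf 0.0 ft [0.4 0.6 0.7]
0.399,-0.3207,0.1,0.14 shift [-0.014 -0.008  0.298] turn [-0.001 -0.003  0.005]
cap 1269 0.1300128581063055 ((0.3994731605052948, -0.31839150190353394), 0.014136306010186672)
```

Call:
step_arm(
  targets=[
    [[-0.01, -0.007, 0.05], [0, 0, 0.005]],
    [[-0.01, -0.007, 0.13], [0, 0, 0.005]],
    [[-0.01, -0.007, 0.21], [0, 0, 0.005]],
    [[-0.01, -0.007, 0.27], [0, 0, 0.005]],
    [[-0.01, -0.007, 0.298], [0, 0, 0.005]],
    [[-0.01, -0.007, 0.298], [0, 0, 0.005]],
  ],
)

```text
time_s: 26.05
position: [0.399, -0.3191, 0.0995]
tool_rot: [[-0.003, 1.0, -0.002], [1.0, 0.004, 0.003], [0.003, -0.002, -1.0]]
ft_force: [0.0, -0.4, 0.5]
grip_width: 0.0548
gripper_force: 0.0
```

Call:
step_arm(
  targets=[
    [[0, 0, 0], [0, 0, 0]],
    [[0, 0, 0], [0, 0, 0]],
    [[0, 0, 0], [0, 0, 0]],
    [[0, 0, 0], [0, 0, 0]],
    [[0, 0, 0], [0, 0, 0]],
    [[0, 0, 0], [0, 0, 0]],
    [[0, 0, 0], [0, 0, 0]],
  ],
  jaw=18,
)

```text
time_s: 26.63
position: [0.3996, -0.3211, 0.1021]
tool_rot: [[-0.002, 1.0, 0.002], [1.0, 0.002, -0.002], [-0.002, 0.002, -1.0]]
ft_force: [-0.8, 1.5, 6.1]
grip_width: 0.0267
gripper_force: 44.5
```

```bash
python3 go.py 0.4943,0.1051,0.17,0.14
```

```text
t 26.63 pos [ 0.3996 -0.3211  0.1021] y-ang 0.12 q [-52.   25.9  91.6   0.   62.3 -52.2] w 0.0267 gf 44.5 ft [-0.8  1.5  6.1]
0.4943,0.1051,0.17,0.14 shift [ 1.42   0.319 -0.228] turn [ 0.002  0.002 -0.   ]
```

Call:
step_arm(
  targets=[
    [[0, 0, -0.03], [0, 0, 0]],
    [[0, 0, -0.08], [0, 0, 0]],
    [[0, 0, -0.15], [0, 0, 0]],
    [[0, 0, -0.21], [0, 0, 0]],
    [[0.04, 0.01, -0.24], [0, 0, 0]],
    [[0.11, 0.025, -0.24], [0, 0, 0]],
    [[0.2, 0.045, -0.24], [0, 0, 0]],
    [[0.3, 0.07, -0.24], [0, 0, 0]],
    [[0.4, 0.09, -0.24], [0, 0, 0]],
    [[0.5, 0.112, -0.24], [0, 0, 0]],
  ],
)

```text
time_s: 27.47
position: [0.4321, -0.1684, 0.1728]
tool_rot: [[-0.002, 1.0, -0.001], [1.0, 0.002, 0.001], [0.001, -0.001, -1.0]]
ft_force: [0.8, 0.1, -4.0]
grip_width: 0.0265
gripper_force: 44.8
```

Call:
step_arm(
  targets=[
    [[0.11, 0.025, 0], [0, 0, 0]],
    [[0.22, 0.05, 0], [0, 0, 0]],
    [[0.33, 0.075, 0], [0, 0, 0]],
    [[0.44, 0.1, 0], [0, 0, 0]],
    [[0.55, 0.125, 0], [0, 0, 0]],
    [[0.66, 0.15, 0], [0, 0, 0]],
    [[0.76, 0.17, 0], [0, 0, 0]],
    [[0.85, 0.19, 0], [0, 0, 0]],
    [[0.9, 0.203, 0], [0, 0, 0]],
    [[0.92, 0.206, 0], [0, 0, 0]],
  ],
)

```text
time_s: 28.3
position: [0.4931, 0.1081, 0.1727]
tool_rot: [[-0.005, 1.0, -0.001], [1.0, 0.005, 0.001], [0.001, -0.001, -1.0]]
ft_force: [-0.2, -0.6, -3.7]
grip_width: 0.0266
gripper_force: 44.8
```

Call:
step_arm(
  targets=[
    [[0, 0, 0], [0, 0, 0]],
    [[0, 0, 0], [0, 0, 0]],
    [[0, 0, 0], [0, 0, 0]],
  ],
)

```text
time_s: 28.55
position: [0.4933, 0.1047, 0.1728]
tool_rot: [[-0.001, 1.0, -0.0], [1.0, 0.001, -0.0], [-0.0, -0.0, -1.0]]
ft_force: [0.0, 1.7, -3.8]
grip_width: 0.0265
gripper_force: 44.8
```

```bash
python3 go.py 0.4942,0.105,0.103,0.14
```

```text
t 28.55 pos [0.4933 0.1047 0.1728] y-ang 0.07 q [-1.5 20.3 87.1 -0.  72.6 -1.6] w 0.0265 gf 44.8 ft [ 0.   1.7 -3.8]
0.4942,0.105,0.103,0.14 shift [0.001 0.003 0.233] turn [-0.001  0.    -0.002]
```

Call:
step_arm(
  targets=[
    [[0.001, 0.003, 0.05], [0, 0, 0]],
    [[0.001, 0.003, 0.11], [0, 0, 0]],
    [[0.001, 0.003, 0.165], [0, 0, 0]],
    [[0.001, 0.003, 0.195], [0, 0, 0]],
    [[0.001, 0.003, 0.207], [0, 0, 0]],
    [[0.001, 0.003, 0.215], [0, 0, 0]],
    [[0.001, 0.003, 0.221], [0, 0, 0]],
    [[0.001, 0.003, 0.226], [0, 0, 0]],
    [[0.001, 0.003, 0.23], [0, 0, 0]],
    [[0.001, 0.003, 0.23], [0, 0, 0]],
  ],
)

```text
time_s: 29.38
position: [0.495, 0.1058, 0.1051]
tool_rot: [[-0.002, 1.0, 0.002], [1.0, 0.002, -0.0], [-0.0, 0.002, -1.0]]
ft_force: [-1.9, -0.1, 4.3]
grip_width: 0.0267
gripper_force: 45.8
```

```bash
python3 go.py
```

```text
t 29.38 pos [0.495  0.1058 0.1051] y-ang 0.13 q [-1.4 25.2 92.4 -0.  62.3 -1.5] w 0.0267 gf 45.8 ft [-1.9 -0.1  4.3]
```

Call:
step_arm(
  targets=[
    [[0, 0, 0.003], [0, 0, 0]],
    [[0, 0, 0.003], [0, 0, 0]],
  ],
)

```text
time_s: 29.55
position: [0.4952, 0.1058, 0.1052]
tool_rot: [[-0.002, 1.0, 0.003], [1.0, 0.002, -0.0], [-0.0, 0.003, -1.0]]
ft_force: [-3.9, 0.0, 13.4]
grip_width: 0.0269
gripper_force: 46.8
```

Call:
step_arm(
  targets=[
    [[0, 0, 0], [0, 0, 0]],
    [[0, 0, 0], [0, 0, 0]],
    [[0, 0, 0], [0, 0, 0]],
    [[0, 0, 0], [0, 0, 0]],
    [[0, 0, 0], [0, 0, 0]],
    [[0, 0, -0.08], [0, 0, 0]],
    [[0, 0, -0.2], [0, 0, 0]],
    [[0, 0, -0.27], [0, 0, 0]],
    [[-0.1, 0, -0.27], [0, 0, 0]],
    [[-0.2, 0, -0.27], [0, 0, 0]],
  ],
  jaw=60,
)

```text
time_s: 30.38
position: [0.4951, 0.0459, 0.1853]
tool_rot: [[-0.005, 1.0, 0.003], [1.0, 0.005, -0.0], [-0.0, 0.003, -1.0]]
ft_force: [-0.3, 0.1, -0.7]
grip_width: 0.0602
gripper_force: 0.0
```

Call:
step_arm(
  targets=[
    [[-0.13, 0, 0], [0, 0, 0]],
    [[-0.26, 0, 0], [0, 0, 0]],
    [[-0.39, 0, 0], [0, 0, 0]],
    [[-0.52, 0, 0], [0, 0, 0]],
    [[-0.65, -0.003, 0], [0, 0, 0]],
    [[-0.78, -0.005, 0], [0, 0, 0]],
    [[-0.9, -0.007, 0], [0, 0, 0]],
    [[-1.0, -0.007, 0], [0, 0, 0]],
    [[-1.0, -0.007, 0], [0, 0, 0]],
    [[-1.0, -0.007, 0], [0, 0, 0]],
  ],
  jaw=74,
)

```text
time_s: 31.22
position: [0.4929, -0.2553, 0.1834]
tool_rot: [[0.0, 1.0, -0.001], [1.0, -0.0, 0.001], [0.001, -0.001, -1.0]]
ft_force: [0.5, 1.2, -1.3]
grip_width: 0.0741
gripper_force: 0.0
```

```bash
python3 go.py 0.493,-0.311,0.0797,0.13; python3 - <<'E'
from rig import get_image
import cv2,numpy as np
d=get_image("wrist")
from meas import *
P=fcloud(d).reshape(-1,3);z=P[:,2]
near=lambda c,r:np.hypot(P[:,0]-c[0],P[:,1]-c[1])<r
m=near((.493,-.311),.045)&(z>.116)&(z<.13);print("tin",m.sum(),np.median(z[m]),cv2.minAreaRect(P[m][:,:2].astype(np.float32)))
E
```

```text
t 31.22 pos [ 0.4929 -0.2553  0.1834] y-ang -0.01 q [-39.6  24.6  78.2   0.   77.3 -39.6] w 0.0741 gf 0.0 ft [ 0.5  1.2 -1.3]
0.493,-0.311,0.0797,0.13 shift [-0.186  0.001  0.346] turn [-0.001 -0.001 -0.003]
tin 3293 0.12197090836684706 ((0.49331793189048767, -0.3066456913948059), (0.04788323864340782, 0.047644998878240585), 0.24964149296283722)
```

Call:
step_arm(
  targets=[
    [[-0.1, 0, 0], [0, 0, 0]],
    [[-0.186, 0.001, 0], [0, 0, 0]],
    [[-0.186, 0.001, 0.05], [0, 0, 0]],
    [[-0.186, 0.001, 0.15], [0, 0, 0]],
    [[-0.186, 0.001, 0.25], [0, 0, 0]],
    [[-0.186, 0.001, 0.32], [0, 0, 0]],
    [[-0.186, 0.001, 0.345], [0, 0, 0]],
    [[-0.186, 0.001, 0.345], [0, 0, 0]],
  ],
)

```text
time_s: 31.93
position: [0.4934, -0.3083, 0.0792]
tool_rot: [[-0.004, 1.0, -0.002], [1.0, 0.004, 0.002], [0.002, -0.002, -1.0]]
ft_force: [0.6, -0.5, 0.2]
grip_width: 0.0735
gripper_force: 0.0
```

Call:
step_arm(
  targets=[
    [[0, 0, 0], [0, 0, 0]],
    [[0, 0, 0], [0, 0, 0]],
    [[0, 0, 0], [0, 0, 0]],
    [[0, 0, 0], [0, 0, 0]],
    [[0, 0, 0], [0, 0, 0]],
    [[0, 0, 0], [0, 0, 0]],
    [[0, 0, 0], [0, 0, 0]],
  ],
  jaw=40,
)

```text
time_s: 32.52
position: [0.4941, -0.3103, 0.0823]
tool_rot: [[-0.002, 1.0, 0.002], [1.0, 0.002, -0.002], [-0.002, 0.002, -1.0]]
ft_force: [-1.8, 1.2, 6.4]
grip_width: 0.0495
gripper_force: 46.8
```

```bash
python3 go.py 0.5087,0.0131,0.15,0.14
```

```text
t 32.52 pos [ 0.4941 -0.3103  0.0823] y-ang 0.13 q [-43.7  33.3  81.3   0.   65.3 -43.9] w 0.0495 gf 46.8 ft [-1.8  1.2  6.4]
0.5087,0.0131,0.15,0.14 shift [ 1.077  0.052 -0.228] turn [ 0.003  0.002 -0.   ]
```

Call:
step_arm(
  targets=[
    [[0, 0, -0.03], [0, 0, 0]],
    [[0, 0, -0.08], [0, 0, 0]],
    [[0, 0, -0.15], [0, 0, 0]],
    [[0, 0, -0.21], [0, 0, 0]],
    [[0.03, 0, -0.24], [0, 0, 0]],
    [[0.08, 0, -0.24], [0, 0, 0]],
    [[0.15, 0, -0.24], [0, 0, 0]],
  ],
)

```text
time_s: 33.1
position: [0.4932, -0.2641, 0.1522]
tool_rot: [[-0.001, 1.0, 0.0], [1.0, 0.001, -0.0], [-0.0, 0.0, -1.0]]
ft_force: [0.1, 0.7, -4.4]
grip_width: 0.0497
gripper_force: 48.2
```

Call:
step_arm(
  targets=[
    [[0.11, 0.006, 0], [0, 0, 0]],
    [[0.22, 0.012, 0], [0, 0, 0]],
    [[0.33, 0.018, 0], [0, 0, 0]],
    [[0.44, 0.025, 0], [0, 0, 0]],
    [[0.55, 0.03, 0], [0, 0, 0]],
    [[0.66, 0.036, 0], [0, 0, 0]],
    [[0.77, 0.042, 0], [0, 0, 0]],
    [[0.86, 0.05, 0], [0, 0, 0]],
    [[0.92, 0.052, 0], [0, 0, 0]],
    [[0.928, 0.052, 0], [0, 0, 0]],
  ],
)

```text
time_s: 33.93
position: [0.5069, 0.0175, 0.1515]
tool_rot: [[-0.006, 1.0, -0.002], [1.0, 0.006, 0.002], [0.002, -0.002, -1.0]]
ft_force: [0.0, 0.4, -4.1]
grip_width: 0.0498
gripper_force: 48.2
```

Call:
step_arm(
  targets=[
    [[0, 0, 0], [0, 0, 0]],
    [[0, 0, 0], [0, 0, 0]],
    [[0, 0, 0], [0, 0, 0]],
  ],
)

```text
time_s: 34.18
position: [0.5082, 0.0128, 0.1521]
tool_rot: [[-0.001, 1.0, -0.001], [1.0, 0.001, -0.0], [-0.0, -0.001, -1.0]]
ft_force: [0.0, -0.2, -4.3]
grip_width: 0.0492
gripper_force: 48.2
```

```bash
python3 go.py 0.5087,0.0135,0.0847,0.14
```

```text
t 34.18 pos [0.5082 0.0128 0.1521] y-ang 0.07 q [-11.9  22.   88.3  -0.   69.7 -12. ] w 0.0492 gf 48.2 ft [ 0.  -0.2 -4.3]
0.5087,0.0135,0.0847,0.14 shift [0.002 0.002 0.225] turn [-0.001  0.    -0.001]
```

Call:
step_arm(
  targets=[
    [[0.002, 0.002, 0.05], [0, 0, 0]],
    [[0.002, 0.002, 0.11], [0, 0, 0]],
    [[0.002, 0.002, 0.165], [0, 0, 0]],
    [[0.002, 0.002, 0.195], [0, 0, 0]],
    [[0.002, 0.002, 0.207], [0, 0, 0]],
    [[0.002, 0.002, 0.215], [0, 0, 0]],
    [[0.002, 0.002, 0.221], [0, 0, 0]],
    [[0.002, 0.002, 0.226], [0, 0, 0]],
    [[0.002, 0.002, 0.23], [0, 0, 0]],
    [[0.002, 0.002, 0.232], [0, 0, 0]],
  ],
)

```text
time_s: 35.02
position: [0.5095, 0.0138, 0.0852]
tool_rot: [[-0.002, 1.0, 0.002], [1.0, 0.002, -0.001], [-0.001, 0.002, -1.0]]
ft_force: [-8.7, -0.1, 22.8]
grip_width: 0.0495
gripper_force: 50.9
```

```bash
python3 go.py
```

```text
t 35.02 pos [0.5095 0.0138 0.0852] y-ang 0.14 q [-11.8  27.1  93.2  -0.   59.6 -11.9] w 0.0495 gf 50.9 ft [-8.7 -0.1 22.8]
```

Call:
step_arm(
  targets=[
    [[0, 0, -0.005], [0, 0, 0]],
    [[0, 0, -0.005], [0, 0, 0]],
  ],
)

```text
time_s: 35.18
position: [0.5096, 0.0139, 0.0853]
tool_rot: [[-0.002, 1.0, 0.002], [1.0, 0.002, -0.0], [-0.0, 0.002, -1.0]]
ft_force: [-0.5, 0.5, 3.6]
grip_width: 0.0494
gripper_force: 48.9
```

Call:
step_arm(
  targets=[
    [[0, 0, 0], [0, 0, 0]],
    [[0, 0, 0], [0, 0, 0]],
    [[0, 0, 0], [0, 0, 0]],
    [[0, 0, 0], [0, 0, 0]],
    [[0, 0, 0], [0, 0, 0]],
    [[0, 0, -0.08], [0, 0, 0]],
    [[0, 0, -0.2], [0, 0, 0]],
    [[0, 0, -0.32], [0, 0, 0]],
    [[-0.05, 0, -0.34], [0, 0, 0]],
    [[-0.15, 0, -0.34], [0, 0, 0]],
  ],
  jaw=76,
)

```text
time_s: 36.02
position: [0.5102, -0.0298, 0.1893]
tool_rot: [[-0.006, 1.0, 0.006], [1.0, 0.006, -0.001], [-0.001, 0.006, -1.0]]
ft_force: [0.3, -0.3, 0.2]
grip_width: 0.0761
gripper_force: 0.0
```

Call:
step_arm(
  targets=[
    [[-0.13, 0.03, 0], [0, 0, -0.01]],
    [[-0.26, 0.07, 0], [0, 0, -0.03]],
    [[-0.39, 0.11, 0], [0, 0, -0.05]],
    [[-0.52, 0.15, 0], [0, 0, -0.07]],
    [[-0.64, 0.19, 0], [0, 0, -0.092]],
    [[-0.75, 0.22, 0], [0, 0, -0.092]],
    [[-0.84, 0.25, 0], [0, 0, -0.092]],
    [[-0.9, 0.263, 0], [0, 0, -0.092]],
    [[-0.9, 0.263, 0], [0, 0, -0.092]],
    [[-0.9, 0.263, 0], [0, 0, -0.092]],
  ],
  jaw=80,
)

```text
time_s: 36.85
position: [0.5885, -0.3014, 0.1856]
tool_rot: [[-0.073, 0.997, -0.001], [0.997, 0.073, 0.001], [0.001, -0.001, -1.0]]
ft_force: [-0.2, -0.3, -0.5]
grip_width: 0.0798
gripper_force: 0.0
```

```bash
python3 go.py 0.5883,-0.3028,0.0797,4.26; python3 - <<'E'
from rig import get_image
import cv2,numpy as np
d=get_image("wrist");cv2.imwrite("pics/w6.png",d["img"][:,:,::-1])
from meas import *
P=fcloud(d).reshape(-1,3);z=P[:,2]
near=lambda c,r:np.hypot(P[:,0]-c[0],P[:,1]-c[1])<r
m=near((.588,-.303),.045)&(z>.116)&(z<.13);print("jar",m.sum(),np.median(z[m]),cv2.minEnclosingCircle(P[m][:,:2].astype(np.float32)))
E
```

```text
t 36.85 pos [ 0.5885 -0.3014  0.1856] y-ang 4.2 q [-37.4  35.   59.    0.   86.1 -41.6] w 0.0798 gf 0.0 ft [-0.2 -0.3 -0.5]
0.5883,-0.3028,0.0797,4.26 shift [-0.005 -0.001  0.353] turn [-0.001 -0.001 -0.001]
jar 5164 0.12205966725950482 ((0.5891334414482117, -0.30141904950141907), 0.029327863827347755)
```

Call:
step_arm(
  targets=[
    [[-0.004, 0, 0.05], [0, 0, 0]],
    [[-0.004, 0, 0.15], [0, 0, 0]],
    [[-0.004, 0, 0.25], [0, 0, 0]],
    [[-0.004, 0, 0.32], [0, 0, 0]],
    [[-0.004, 0, 0.353], [0, 0, 0]],
    [[-0.004, 0, 0.353], [0, 0, 0]],
  ],
)

```text
time_s: 37.4
position: [0.5881, -0.3004, 0.0786]
tool_rot: [[-0.075, 0.997, -0.003], [0.997, 0.075, 0.003], [0.003, -0.003, -1.0]]
ft_force: [0.0, -0.1, -0.5]
grip_width: 0.0801
gripper_force: 0.0
```

Call:
step_arm(
  targets=[
    [[0, 0, 0], [0, 0, 0]],
    [[0, 0, 0], [0, 0, 0]],
    [[0, 0, 0], [0, 0, 0]],
    [[0, 0, 0], [0, 0, 0]],
    [[0, 0, 0], [0, 0, 0]],
    [[0, 0, 0], [0, 0, 0]],
    [[0, 0, 0], [0, 0, 0]],
  ],
  jaw=45,
)

```text
time_s: 37.98
position: [0.5895, -0.3023, 0.0826]
tool_rot: [[-0.074, 0.997, 0.003], [0.997, 0.074, -0.002], [-0.002, 0.003, -1.0]]
ft_force: [-1.7, 1.0, 6.0]
grip_width: 0.0568
gripper_force: 48.2
```

```bash
python3 go.py 0.5224,-0.0761,0.15,8.7
```

```text
t 37.98 pos [ 0.5895 -0.3023  0.0826] y-ang 4.27 q [-37.4  40.1  66.9   0.   72.8 -41.6] w 0.0568 gf 48.2 ft [-1.7  1.   6. ]
0.5224,-0.0761,0.15,8.7 shift [ 0.768 -0.166 -0.227] turn [ 0.003  0.003 -0.099]
```

Call:
step_arm(
  targets=[
    [[0, 0, -0.03], [0, 0, 0]],
    [[0, 0, -0.08], [0, 0, 0]],
    [[0, 0, -0.15], [0, 0, 0]],
    [[0, 0, -0.21], [0, 0, 0]],
    [[0, 0, -0.24], [0, 0, 0]],
    [[0, 0, -0.24], [0, 0, 0]],
  ],
)

```text
time_s: 38.48
position: [0.5894, -0.3024, 0.155]
tool_rot: [[-0.074, 0.997, 0.003], [0.997, 0.074, -0.003], [-0.003, 0.003, -1.0]]
ft_force: [0.0, 0.9, -4.2]
grip_width: 0.0572
gripper_force: 49.2
```

Call:
step_arm(
  targets=[
    [[0.04, -0.01, 0], [0, 0, -0.01]],
    [[0.11, -0.02, 0], [0, 0, -0.02]],
    [[0.21, -0.045, 0], [0, 0, -0.04]],
    [[0.32, -0.07, 0], [0, 0, -0.05]],
    [[0.43, -0.09, 0], [0, 0, -0.06]],
    [[0.54, -0.115, 0], [0, 0, -0.08]],
    [[0.64, -0.14, 0], [0, 0, -0.098]],
    [[0.72, -0.155, 0], [0, 0, -0.098]],
    [[0.76, -0.164, 0], [0, 0, -0.098]],
    [[0.77, -0.166, 0], [0, 0, -0.098]],
  ],
)

```text
time_s: 39.32
position: [0.521, -0.0735, 0.1519]
tool_rot: [[-0.153, 0.988, -0.002], [0.988, 0.153, 0.001], [0.001, -0.002, -1.0]]
ft_force: [-0.4, -0.9, -4.0]
grip_width: 0.0569
gripper_force: 49.4
```

Call:
step_arm(
  targets=[
    [[0, 0, 0], [0, 0, 0]],
    [[0, 0, 0], [0, 0, 0]],
    [[0, 0, 0], [0, 0, 0]],
  ],
)

```text
time_s: 39.57
position: [0.5224, -0.0766, 0.1522]
tool_rot: [[-0.15, 0.989, 0.0], [0.989, 0.15, -0.0], [-0.0, 0.0, -1.0]]
ft_force: [1.3, 0.1, -3.7]
grip_width: 0.0569
gripper_force: 49.4
```

```bash
python3 go.py 0.5224,-0.0761,0.0849,8.7
```

```text
t 39.57 pos [ 0.5224 -0.0766  0.1522] y-ang 8.6 q [-21.2  23.8  85.3  -0.   70.9 -29.8] w 0.0569 gf 49.4 ft [ 1.3  0.1 -3.7]
0.5224,-0.0761,0.0849,8.7 shift [0.002 0.    0.224] turn [ 0.     0.    -0.002]
```

Call:
step_arm(
  targets=[
    [[0.002, 0, 0.05], [0, 0, 0]],
    [[0.002, 0, 0.11], [0, 0, 0]],
    [[0.002, 0, 0.165], [0, 0, 0]],
    [[0.002, 0, 0.193], [0, 0, 0]],
    [[0.002, 0, 0.205], [0, 0, 0]],
    [[0.002, 0, 0.213], [0, 0, 0]],
    [[0.002, 0, 0.219], [0, 0, 0]],
    [[0.002, 0, 0.224], [0, 0, 0]],
    [[0.002, 0, 0.228], [0, 0, 0]],
    [[0.002, 0, 0.228], [0, 0, 0]],
  ],
)

```text
time_s: 40.4
position: [0.5223, -0.0751, 0.0857]
tool_rot: [[-0.151, 0.989, 0.002], [0.989, 0.151, -0.001], [-0.002, 0.002, -1.0]]
ft_force: [-4.0, -0.9, 5.5]
grip_width: 0.057
gripper_force: 50.4
```

```bash
python3 go.py
```

```text
t 40.4 pos [ 0.5223 -0.0751  0.0857] y-ang 8.69 q [-21.   28.5  90.3  -0.   61.1 -29.7] w 0.057 gf 50.4 ft [-4.  -0.9  5.5]
```

In contact, so I'll release, lift clear and check.

Call:
step_arm(
  targets=[
    [[0, 0, 0], [0, 0, 0]],
    [[0, 0, 0], [0, 0, 0]],
    [[0, 0, 0], [0, 0, 0]],
    [[0, 0, 0], [0, 0, 0]],
    [[0, 0, 0], [0, 0, 0]],
    [[0, 0, -0.08], [0, 0, 0]],
    [[0, 0, -0.2], [0, 0, 0]],
    [[0, 0, -0.32], [0, 0, 0]],
    [[0, 0, -0.4], [0, 0, 0]],
    [[0, 0, -0.4], [0, 0, 0]],
  ],
  jaw=80,
)

```text
time_s: 41.23
position: [0.5237, -0.0754, 0.2092]
tool_rot: [[-0.151, 0.988, 0.009], [0.989, 0.151, -0.003], [-0.005, 0.008, -1.0]]
ft_force: [1.1, -0.8, 0.3]
grip_width: 0.08
gripper_force: 0.0
```

Call:
step_arm(
  targets=[
    [[-0.13, -0.05, 0], [0, 0, 0]],
    [[-0.26, -0.1, 0], [0, 0, 0]],
    [[-0.39, -0.15, 0], [0, 0, 0]],
    [[-0.5, -0.2, 0], [0, 0, 0]],
    [[-0.6, -0.25, 0], [0, 0, 0]],
    [[-0.6, -0.25, 0], [0, 0, 0]],
    [[-0.6, -0.25, 0], [0, 0, 0]],
    [[-0.6, -0.25, 0], [0, 0, 0]],
  ],
)

```text
time_s: 41.9
position: [0.4748, -0.2636, 0.2035]
tool_rot: [[-0.151, 0.989, -0.001], [0.989, 0.151, 0.001], [0.001, -0.001, -1.0]]
ft_force: [0.1, -0.3, 0.0]
grip_width: 0.08
gripper_force: 0.0
```

```bash
python3 - <<'E'
from rig import get_image
from meas import *
I={}
for n,b in [("scene",.0027),("side",-.001)]:
    d1=get_image(n);I[n]=d1["img"]
    for t,d in (("start",np.load(n+"0.npz")),("now",d1)):
        P=cloud(d).reshape(-1,3)-[0,0,b];z=P[:,2];near=lambda c,r:np.hypot(P[:,0]-c[0],P[:,1]-c[1])<r
        q=lambda c,r,lo,hi:P[near(c,r)&(z>lo)&(z<hi)][:,:2]
        print(n,t,"jar",circ(q((.521,-.0765),.045,.04,.122),.029).round(4),"bottle",circ(q((.493,.105),.04,.035,.074),.024).round(4),
          "tin",np.round(cv2.minAreaRect(q((.505,.013),.045,.121,.14).astype(np.float32))[0],4),
          "weight",circ(q((.505,.31),.03,.07,.095),.019).round(4) if len(q((.505,.31),.03,.07,.095))>20 else 0)
cv2.imwrite("pics/end.png",np.hstack([I["scene"][90:340,100:420],I["side"][130:380,80:400]])[:,:,::-1])
E
python3 go.py
```

```text
scene start jar [ 0.5198 -0.0752] bottle [0.4919 0.1063] tin [0.5075 0.0135] weight 0
scene now jar [ 0.5193 -0.0753] bottle [0.4925 0.1071] tin [0.5071 0.0147] weight [0.5025 0.3084]
side start jar [ 0.5212 -0.0762] bottle [0.493  0.1054] tin [0.5069 0.0142] weight 0
side now jar [ 0.5206 -0.0764] bottle [0.4937 0.1061] tin [0.5064 0.0123] weight [0.5044 0.307 ]
t 42.0 pos [ 0.4752 -0.2629  0.2038] y-ang 8.76 q [-41.5  22.4  78.2   0.   79.5 -50.2] w 0.0799 gf 0.0 ft [ 0.  -0.3  0.5]
```

View pics/end.png

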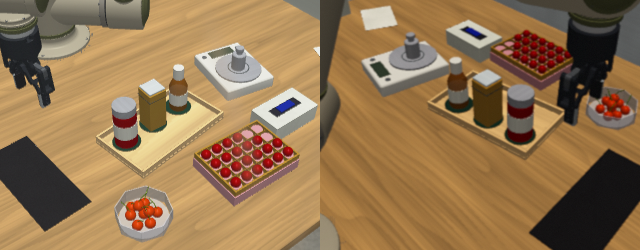

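All three items stand upright on their discs within 1–2 mm of their starting spots. The weight is on the pan, the mat is empty and the arm is clear, so I'm handing in the job.

```bash
python3 -c "
from rig import close_job
print(close_job())"
```

```text
the job is handed in; nothing more can be done
None
```

I handed the job in at about 42 s of the 144 s allowed: the weight stands on the pan 2–4 mm from its centre, and the jar, bottle and tin are back upright within about 2 mm of their starting spots; the hand-in returned no verdict.

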